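Find the rattling tin on the rockers

ROBOT

A 6-joint arm with a two-finger parallel gripper is mounted at the origin on a cart in front of the work surface, level with it; the furniture and walls round the work are solid. World frame = base frame: x ahead of the robot, y to its left, z up, the work surface at z = 0. Lengths are in m, angles in degrees, forces in N, time in s.
With the tool pointing down it reaches from about 0.4 to 0.825 m from the base axis. Payload 7 kg.
Tool frame: the origin (TCP) lies midway between the tips of the shut fingers; the grasp point (between the pads) lies 19 mm behind it; z points along the fingers, y is the line along which they close (so a half turn about z gives the same grasp; the last joint's range is limited). The gripper opens to 88 mm and grips with 3 to 60 N. Pads are 19 mm wide; open, the fingers measure 130 mm over their backs; the gripper's body (78 mm by 193 mm) begins 47 mm behind the grasp point.
Start: joints at [-49.555, 20.546, 0.682, 0, -70.136, -16.507], TCP at [0.274, -0.617, 0.193] pointing down, gripper open.
Joint ranges: [-176.03, 176.03], [-82.01, 121.73], [-58.28, 71.71], [-173.87, 95.51], [-174.79, -0.11], [-173.66, 173.66]. Speed limits (degrees/s): [136.94, 136.94, 172.46, 180, 180, 180].

INTERFACE

Orientations are given as [roll, pitch, yaw] about the fixed x, y, z axes, in that order (R = Rz(yaw) Ry(pitch) Rx(roll)).
In Python, from plant import ctrl gives the robot as it stands. The module is installed in compiled form; this text tells all that it offers.
- The arm moves only by the tool send_rows, never from a script. Its argument "plan" is a list that holds one entry, the list of rows, each a list of 6 numbers: the shift along the tool's x, y, z in a scale on which 1.0 is 60 cm, then the turn, a rotation vector about the tool's x, y, z in shares of 90 degrees (1.0 is 90 degrees). A call has 1 to 8 rows; each row is the pose to reach, as a shift and turn from the pose commanded when the call began, along the tool's axes at that moment; what a row does not reach only later rows make up. A row lasts 1/12 s, in which the tool goes at most 41.7 mm and 7.16 degrees, less where a joint would pass 70% of its speed; a pose out of reach is approached as far as the arm can. Shift and turn numbers lie between -1 and 1, and a call with a number outside is refused. A call with a gripper value outside its range is refused whole. "fingers" is the opening, from 0 (shut) to 1 (fully open), set as the call begins (left out, the last holds). The fingers move at their own pace and stop on an object; the grip force is fixed at half the most. Time passes only in rows, so rows that repeat a pose let the fingers close. It gives the time, the measured TCP pose, the force, the opening and the grip force at its end, in the units of the state.
- ctrl.get_obs(): the state, without advancing time (a new reading comes with each control period).
- ctrl.snapshot(name): name is "scene" or "top" or "wrist"; returns a dict with "img" (400x640x3 uint8, red, green, blue), "K" (3x3 intrinsics, pixels), "pose" (4x4, takes a point from camera to world coordinates). Camera axes: x right, y down, z forward; pixel columns grow to the right and rows downward; lengths in m; the calibration is good to about 2 mm. A picture is of the moment at which its call begins. There is no depth.
- ctrl.close_job(): hands the job in; it is judged then, once.
The state is a dict: "clock": time; "joint_pos": joint angles; "qvel": joint speeds; "tau": joint torques, N m; "tool_pos": TCP position; "orientation": TCP orientation; "force": force on the tool from outside, world axes, zero at the start; "moment": the same for the moment, N m; "opening": finger opening in m; "gripper_force": force on a finger pad.
Only numpy, scipy, OpenCV 4.12 (cv2) and the standard library are available. Lean on these libraries where they do the work, as an engineer would, in place of code of your own. Each camera call takes 0.05 s, during which the arm holds its last target. There are 200 camera calls.

TASK

One of the three closed tins on the rocker stands has its weight loose inside. Press the pans' thumb pads fully down and give the weight a moment to roll: a sound tin's pan swings back when let go, the rattler's pan stays down. Leave the rattler standing in its tipped pan, and set the two sound tins down gently and upright inside the white tray, without dropping or overturning any tin or disturbing the things around.

Things in the scene. Friction and masses are not known exactly. Their poses are not given: they have to be found in the camera images.
- rocker_a: One of three identical grey rocker stands, fixed to the table: base plate 150 x 96 x 8 mm, two side cheeks (outer faces 48 mm either side of its middle, tops 52 mm above the table) that carry a tilting pan on a pivot 48 mm above the table. Origin on the table straight below the pivot; z up, y along the pivot, -x towards the pan's thumb pad, which is on the robot's side.
- pan_a (a joint): Tilt of the pan on rocker_a, rad: 0 is level, -0.02 is its resting stop (thumb pad up), +0.28 is its lower stop (thumb pad down). It swings freely; a weak spring (well under 1 N at the pad) returns it to the resting stop when it is empty or holds a sound tin; once pressed fully down it stays down by itself if the weight in its tin has rolled over to the pad side, which takes about half a second.
- nest_a (a point): Centre of the upper face of pan_a's round deck (84 mm across), 2 mm above the pivot, where the tin's underside stands; moves and tilts with the pan (z along the pan's normal, y along the pivot, -x to the pad). Six steel pins round the deck, 8 mm high, keep the tin in place with 1.5 mm play; lift it along z.
- pad_a (a point): Centre of the top of pan_a's black rubber thumb pad (24 x 34 mm), 88 mm from the pivot towards -x and 14 mm above the pivot when level; moves with the pan. Its top is about 64 mm above the table at the resting stop and 37 mm at the lower stop.
- tin_a: Closed brown round candle tin with fixed lid, standing in pan_a at the start: 67 mm across up to 30 mm, lid 70 mm across from 30 to 48 mm, 48 mm tall, about 0.2 kg. Origin at the centre of its underside, z up through the lid; any turn about z. A steel weight is sealed inside; in exactly one of the three tins, which one is drawn anew each time, it is loose and rolls. All weigh about the same.
- rocker_b: One of three identical grey rocker stands, fixed to the table: base plate 150 x 96 x 8 mm, two side cheeks (outer faces 48 mm either side of its middle, tops 52 mm above the table) that carry a tilting pan on a pivot 48 mm above the table. Origin on the table straight below the pivot; z up, y along the pivot, -x towards the pan's thumb pad, which is on the robot's side.
- pan_b (a joint): Tilt of the pan on rocker_b, rad: 0 is level, -0.02 is its resting stop (thumb pad up), +0.28 is its lower stop (thumb pad down). It swings freely; a weak spring (well under 1 N at the pad) returns it to the resting stop when it is empty or holds a sound tin; once pressed fully down it stays down by itself if the weight in its tin has rolled over to the pad side, which takes about half a second.
- nest_b (a point): Centre of the upper face of pan_b's round deck (84 mm across), 2 mm above the pivot, where the tin's underside stands; moves and tilts with the pan (z along the pan's normal, y along the pivot, -x to the pad). Six steel pins round the deck, 8 mm high, keep the tin in place with 1.5 mm play; lift it along z.
- pad_b (a point): Centre of the top of pan_b's black rubber thumb pad (24 x 34 mm), 88 mm from the pivot towards -x and 14 mm above the pivot when level; moves with the pan. Its top is about 64 mm above the table at the resting stop and 37 mm at the lower stop.
- tin_b: Closed brown round candle tin with fixed lid, standing in pan_b at the start: 67 mm across up to 30 mm, lid 70 mm across from 30 to 48 mm, 48 mm tall, about 0.2 kg. Origin at the centre of its underside, z up through the lid; any turn about z. A steel weight is sealed inside; in exactly one of the three tins, which one is drawn anew each time, it is loose and rolls. All weigh about the same.
- rocker_c: One of three identical grey rocker stands, fixed to the table: base plate 150 x 96 x 8 mm, two side cheeks (outer faces 48 mm either side of its middle, tops 52 mm above the table) that carry a tilting pan on a pivot 48 mm above the table. Origin on the table straight below the pivot; z up, y along the pivot, -x towards the pan's thumb pad, which is on the robot's side.
- pan_c (a joint): Tilt of the pan on rocker_c, rad: 0 is level, -0.02 is its resting stop (thumb pad up), +0.28 is its lower stop (thumb pad down). It swings freely; a weak spring (well under 1 N at the pad) returns it to the resting stop when it is empty or holds a sound tin; once pressed fully down it stays down by itself if the weight in its tin has rolled over to the pad side, which takes about half a second.
- nest_c (a point): Centre of the upper face of pan_c's round deck (84 mm across), 2 mm above the pivot, where the tin's underside stands; moves and tilts with the pan (z along the pan's normal, y along the pivot, -x to the pad). Six steel pins round the deck, 8 mm high, keep the tin in place with 1.5 mm play; lift it along z.
- pad_c (a point): Centre of the top of pan_c's black rubber thumb pad (24 x 34 mm), 88 mm from the pivot towards -x and 14 mm above the pivot when level; moves with the pan. Its top is about 64 mm above the table at the resting stop and 37 mm at the lower stop.
- tin_c: Closed brown round candle tin with fixed lid, standing in pan_c at the start: 67 mm across up to 30 mm, lid 70 mm across from 30 to 48 mm, 48 mm tall, about 0.2 kg. Origin at the centre of its underside, z up through the lid; any turn about z. A steel weight is sealed inside; in exactly one of the three tins, which one is drawn anew each time, it is loose and rolls. All weigh about the same.
- tray: White shallow slab tray, 175 (x) x 300 (y) x 34 mm, rounded corners, fixed to the table. Origin at the centre of its underside; its floor is 10 to 11 mm above the table and the flat inside is 138 (x) x 268 (y) mm; walls about 18 mm thick, to 34 mm height.
- oil_sea: Bystander: brown bottle with white cap, 52 mm wide, 129 mm tall. Loose, upright; origin at the centre of its underside.
- oil_amber: Bystander: brown bottle with dark cap, 40 mm wide, 101 mm tall. Loose, upright; origin at the centre of its underside.
- oil_pear: Bystander: brown bottle with dark cap, 36 mm wide, 87 mm tall. Loose, upright; origin at the centre of its underside.
- spray_bottle: Bystander and obstacle: white trigger spray bottle, 76 x 64 mm, 196 mm tall, stuck down close beside one of the rocker stands. Origin at the centre of its underside.
There are look-alikes about, which are no part of the job. Leave any pink look-alike of the tin_c alone.

How it is judged (in metres and radians):
On the way:
1. the rattler's pan stays tipped down by itself, with its tin in it and the robot not touching (((value of joint pan_a above 0.2 rad and distance between tin_a and nest_a below 0.01 m and contact force between each of the arm, the fingers and rocker_a below 0.05 N and contact force between each of the arm, the fingers and tin_a below 0.05 N) or (value of joint pan_b above 0.2 rad and distance between tin_b and nest_b below 0.01 m and contact force between each of the arm, the fingers and rocker_b below 0.05 N and contact force between each of the arm, the fingers and tin_b below 0.05 N) or (value of joint pan_c above 0.2 rad and distance between tin_c and nest_c below 0.01 m and contact force between each of the arm, the fingers and rocker_c below 0.05 N and contact force between each of the arm, the fingers and tin_c below 0.05 N))), for 0.4 s.
At the end, for the whole second after the job is handed in: One pan stays tipped (joint above 0.2 rad) untouched with its own tin still in its nest (within 10 mm); the other two tins stand upright (tilt under 0.12 rad) and still on the tray's floor (underside below 25 mm; centres within 70 mm in the tray's x and 130 mm in its y of its middle) (((value of joint pan_a above 0.2 rad and distance between tin_a and nest_a below 0.01 m and contact force between each of the arm, the fingers and rocker_a below 0.05 N and contact force between each of the arm, the fingers and tin_a below 0.05 N and angle between each of tin_b, tin_c's own z axis and vertical below 0.12 rad and height (world z) of each of tin_b, tin_c below 0.025 m and linear speed of each of tin_b, tin_c below 0.02 m/s and x of tin_b in the frame of tray between -0.07 and 0.07 m and y of tin_b in the frame of tray between -0.13 and 0.13 m and x of tin_c in the frame of tray between -0.07 and 0.07 m and y of tin_c in the frame of tray between -0.13 and 0.13 m) or (value of joint pan_b above 0.2 rad and distance between tin_b and nest_b below 0.01 m and contact force between each of the arm, the fingers and rocker_b below 0.05 N and contact force between each of the arm, the fingers and tin_b below 0.05 N and angle between each of tin_a, tin_c's own z axis and vertical below 0.12 rad and height (world z) of each of tin_a, tin_c below 0.025 m and linear speed of each of tin_a, tin_c below 0.02 m/s and x of tin_a in the frame of tray between -0.07 and 0.07 m and y of tin_a in the frame of tray between -0.13 and 0.13 m and x of tin_c in the frame of tray between -0.07 and 0.07 m and y of tin_c in the frame of tray between -0.13 and 0.13 m) or (value of joint pan_c above 0.2 rad and distance between tin_c and nest_c below 0.01 m and contact force between each of the arm, the fingers and rocker_c below 0.05 N and contact force between each of the arm, the fingers and tin_c below 0.05 N and angle between each of tin_a, tin_b's own z axis and vertical below 0.12 rad and height (world z) of each of tin_a, tin_b below 0.025 m and linear speed of each of tin_a, tin_b below 0.02 m/s and x of tin_a in the frame of tray between -0.07 and 0.07 m and y of tin_a in the frame of tray between -0.13 and 0.13 m and x of tin_b in the frame of tray between -0.07 and 0.07 m and y of tin_b in the frame of tray between -0.13 and 0.13 m))).
It fails at once if a bystander is moved more than 30 mm or tipped over (distance of any of oil_sea, oil_amber, oil_pear from where it was at the start of the episode above 0.03 m or angle between any of oil_sea, oil_amber, oil_pear's own z axis and vertical above 0.4 rad).
It fails at once if a tin is tipped more than 0.8 rad (angle between any of tin_a, tin_b, tin_c's own z axis and vertical above 0.8 rad).
It fails at once if a tin falls freely (faster than 0.7 m/s out of the fingers, a drop of about 25 mm) ((linear speed of tin_a above 0.7 m/s and contact force between the fingers and tin_a below 0.05 N) or (linear speed of tin_b above 0.7 m/s and contact force between the fingers and tin_b below 0.05 N) or (linear speed of tin_c above 0.7 m/s and contact force between the fingers and tin_c below 0.05 N)).
It also fails if it takes over 72 s, if anything falls off the work surface, if the arm or the gripper's body presses on something with over 40 N, if the wrist force passes 120 N, or if a joint passes its speed limit or range.

## Working session

There is one attempt and no reset: what is moved stays moved. The work goes in short steps, Python scripts to look and compute and a tool call to move; the robot and the scene stay as the last step left them, time stands still between calls to the robot, and variables do not carry over. Pictures are saved under pics/ and viewed, at most 10 in all, crops included, and the job is handed in when it is done.

Besides the shell and the picture viewer there is one more tool, called after "Call:" by a JSON object that holds its "fn" and its "kwargs", one argument or row to a line. send_rows: Moves the arm, as the interface text tells. Its arguments: {"type":"object","properties":{"plan":{"type":"array","items":{"type":"array","items":{"type":"array","items":{"type":"number"}}}},"fingers":{"type":"number"}},"required":["plan"]}

```bash
mkdir -p pics; cat > h.py <<'E'
import numpy as np, cv2
from plant import ctrl
def snap(n,f=None):
    s=ctrl.snapshot(n)
    if f: cv2.imwrite('pics/'+f+'.png',s['img'][:,:,::-1])
    return s
def ray(s,u,v,z):
    K,P=np.array(s['K']),np.array(s['pose'])
    d=P[:3,:3]@np.linalg.solve(K,[u,v,1.]); o=P[:3,3]
    return o+d*(z-o[2])/d[2]
def proj(s,p):
    K,P=np.array(s['K']),np.array(s['pose'])
    c=P[:3,:3].T@(np.array(p)-P[:3,3]); q=K@c; return q[:2]/q[2]
E
python3 - <<'E'
from h import *
a=snap('top','top0');b=snap('scene','scene0')
for s in(a,b): print(np.round(s['pose'],3),np.round(s['K'],1))
print(ctrl.get_obs())
import pickle; pickle.dump((a,b),open('s0.pkl','wb'))
E
```

```text
[[-0.014 -0.997  0.07   0.481]
 [-1.     0.014 -0.002  0.219]
 [ 0.002 -0.07  -0.998  1.2  ]
 [ 0.     0.     0.     1.   ]] [[384.    0.  311.8]
 [  0.  384.  207.8]
 [  0.    0.    1. ]]
[[-0.484 -0.648  0.588 -0.124]
 [-0.875  0.349 -0.336  0.603]
 [ 0.013 -0.677 -0.736  0.953]
 [ 0.     0.     0.     1.   ]] [[446.4   0.  324.2]
 [  0.  446.4 194.8]
 [  0.    0.    1. ]]
{'clock': 0.1, 'joint_pos': array([-4.95546422e+01,  2.05871233e+01,  6.38706129e-01, -1.76104837e-02,
       -7.01333479e+01, -1.65078957e+01]), 'qvel': array([-0.03812329, -0.0548193 ,  0.02700228, -0.00521496,  0.02393487,
       -0.00788547]), 'tau': array([-1.88833433e-04, -5.84163308e+01,  2.93753600e+01,  7.01551706e+00,
        1.01908366e-02, -4.38563711e-05]), 'tool_pos': array([ 0.2736666 , -0.61651652,  0.19231672]), 'orientation': array([ 1.79916901e+02, -7.36205456e-03, -1.56068529e+02]), 'force': array([ 0.89629888,  0.14916219, -0.55850237]), 'moment': array([ 0.0207863 ,  0.02448342, -0.06388686]), 'gripper_force': 0.0, 'opening': 0.08773152156689237}
```

View pics/top0.png

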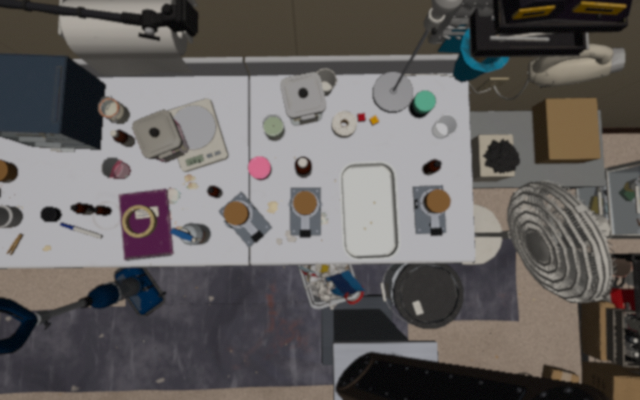

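View pics/scene0.png

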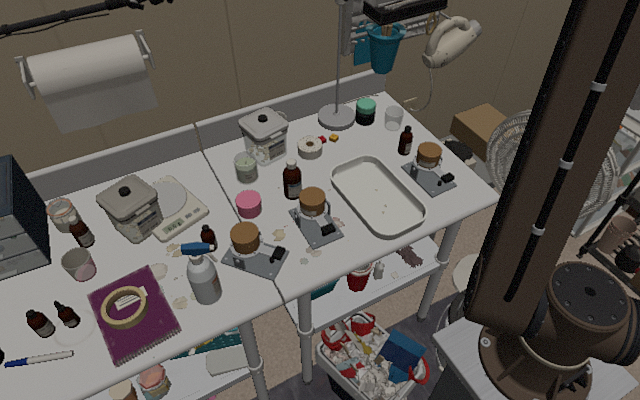

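The top view shows the tins on their stands at pixels (236,212), (305,203) and (437,201). Possible mix-ups are the pink tin at (259,168), the brown bottles at (303,166), (432,166) and (215,191), and the green jar at (424,103). The tray is at (369,210) and the spray bottle at (190,234). I'll measure the tins next and check my choice in one crop.

```bash
python3 - <<'E'
from h import *
import pickle
a,b=pickle.load(open('s0.pkl','rb'))
def comps(s,m,lo,hi,z,name):
    n,l,st,c=cv2.connectedComponentsWithStats(m.astype(np.uint8))
    for i in range(1,n):
        if lo<st[i,4]<hi:
            p=ray(s,*c[i],z)
            if .3<p[0]<.85 and -.4<p[1]<.75: print(name,np.round(c[i],1),st[i,2:],np.round(p,3))
for s,nm in((a,'top'),(b,'scene')):
    hsv=cv2.cvtColor(s['img'],cv2.COLOR_RGB2HSV); H,S,V=cv2.split(hsv)
    comps(s,(H>5)&(H<20)&(S>110)&(V>80),150,900,.098,nm+' brown')
    comps(s,(V<50),20,400,.064,nm+' black')
g=cv2.cvtColor(a['img'],cv2.COLOR_RGB2HSV)
comps(a,(g[:,:,2]>195)&(g[:,:,1]<25),1500,9000,.01,'white')
c=a['img'][150:265,175:475,::-1]
cv2.imwrite('pics/crop1.png',cv2.resize(c,None,fx=2.6,fy=2.6,interpolation=cv2.INTER_CUBIC))
E
```

```text
top brown [437.4 200.7] [ 22  22 392] [ 0.573 -0.145  0.098]
top brown [304.6 202.6] [ 22  22 376] [0.573 0.237 0.098]
top brown [235.6 212.9] [ 24  22 408] [0.546 0.436 0.098]
top black [415.4 111. ] [16 15 96] [ 0.849 -0.1    0.064]
top black [153.9 132. ] [ 9  7 49] [0.795 0.688 0.064]
top black [431.3 166.7] [ 16  13 147] [ 0.678 -0.142  0.064]
top black [303.1 170.2] [15 13 99] [0.673 0.241 0.064]
top black [214.3 191.3] [12 10 85] [0.613 0.506 0.064]
top black [435.7 231.3] [11  6 55] [ 0.485 -0.148  0.064]
top black [304.7 233. ] [10  5 48] [0.486 0.238 0.064]
top black [256.8 236. ] [10  9 54] [0.479 0.38  0.064]
top black [445.7 270.6] [ 28  17 172] [ 0.37  -0.174  0.064]
top black [347.8 291.6] [11  5 23] [0.313 0.115 0.064]
top black [373.2 295.2] [16  3 39] [0.302 0.041 0.064]
scene brown [429.6 149.6] [ 24  15 269] [ 0.571 -0.141  0.098]
scene brown [311.6 196.2] [ 26  19 386] [0.571 0.244 0.098]
scene brown [243.7 232.6] [ 29  22 480] [0.544 0.443 0.098]
scene black [364.  118.1] [ 20  17 210] [ 0.82  -0.078  0.064]
scene black [404.5 140. ] [ 14  29 243] [ 0.67  -0.13   0.064]
scene black [419.1 156.8] [ 8 12 43] [ 0.588 -0.123  0.064]
scene black [413.2 172.6] [ 8 16 62] [ 0.543 -0.068  0.064]
scene black [290.8 179.9] [ 18  33 349] [0.681 0.252 0.064]
scene black [445.7 178.5] [ 17  13 107] [ 0.48  -0.134  0.064]
scene black [118.2 215.7] [37 19 56] [0.775 0.7   0.064]
scene black [149.7 215.4] [12 10 30] [0.737 0.629 0.064]
scene black [297.3 221.6] [ 5 10 33] [0.538 0.303 0.064]
scene black [327.5 229.2] [ 15  13 124] [0.48  0.247 0.064]
scene black [208.  236.4] [ 16  27 222] [0.601 0.519 0.064]
scene black [235.7 247.2] [ 9 12 28] [0.538 0.471 0.064]
scene black [277.1 253.8] [ 15  17 143] [0.472 0.391 0.064]
scene black [239.1 263.9] [12 11 56] [0.489 0.482 0.064]
scene black [349.2 283.7] [ 9 17 21] [0.318 0.281 0.064]
scene black [322.  291.9] [ 25  17 129] [0.329 0.346 0.064]
```

View pics/crop1.png

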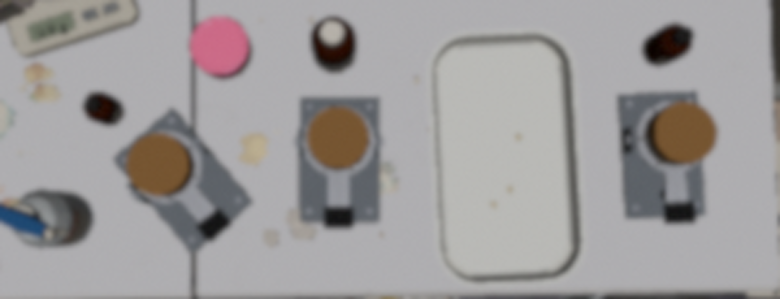

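The crop confirms the choice: three brown lids on grey stands, at crop pixels (158,163), (338,137) and (683,132). The pads are on the robot's side, the tin-to-pad distance comes out at 87–88 mm as specified, and the pink tin stands off to one side. Now moving to the right-hand pad.

Careful with the scale: shifts go in shares of 60 cm and turns go in shares of 90 degrees. That gives: -38 cm / 60 = -0.6333, 34 cm / 60 = 0.5667, 24 degrees / 90 = 0.2667.

Call:
{"fn": "send_rows", "kwargs": {
  "plan": [
    [[-0.6333, 0.5667, 0, 0, 0, 0.2667], [-0.6333, 0.5667, 0, 0, 0, 0.2667], [-0.6333, 0.5667, 0, 0, 0, 0.2667], [-0.6333, 0.5667, 0, 0, 0, 0.2667], [-0.6333, 0.5667, 0, 0, 0, 0.2667], [-0.6333, 0.5667, 0, 0, 0, 0.2667], [-0.6333, 0.5667, 0, 0, 0, 0.2667], [-0.6333, 0.5667, 0, 0, 0, 0.2667]]
  ],
  "fingers": 0
}}

```text
clock: 0.77
tool_pos: [0.4093, -0.3148, 0.1931]
orientation: [180.0, -0.0, 179.9]
force: [0.9, -0.1, -0.1]
opening: 0.0403
gripper_force: 0.0
```

```bash
python3 - <<'E'
from h import *
import pickle
a,b=pickle.load(open('s0.pkl','rb'))
print('spray base', ray(b,205,300,0),'cap top',ray(a,180,236,.19), ray(a,200,232,.1))
for n,s,u,v in(('seatop',a,303,163,),('pear',a,214,191),('amber',a,428,167)): print(n,ray(s,u,v,.08))
g=cv2.cvtColor(a['img'],cv2.COLOR_RGB2GRAY)
# tray outline corners at rim
for u,v in((343,165),(393,165),(397,255),(346,255)): print('tray',np.round(ray(a,u,v,.034),3))
o=ctrl.get_obs();print(o['tool_pos'],o['orientation'],o['clock'])
E
```

```text
spray base [0.47533357 0.58184807 0.        ] cap top [0.48167085 0.5631377  0.19      ] [0.49238693 0.53682293 0.1       ]
seatop [0.69136686 0.24063018 0.08      ]
pear [0.611962   0.50238555 0.08      ]
amber [ 0.67450538 -0.12737466  0.08      ]
tray [0.692 0.119 0.034]
tray [ 0.69  -0.034  0.034]
tray [ 0.416 -0.039  0.034]
tray [0.418 0.115 0.034]
[ 0.40927629 -0.31475673  0.19305619] [ 1.79990544e+02 -3.74488903e-03  1.79922795e+02] 0.7667
```

In the tool's units: 16.7 cm / 60 = 0.2783, -7.2 cm / 60 = -0.12.

Call:
{"fn": "send_rows", "kwargs": {
  "plan": [
    [[-0.05, 0.1167, 0.0333, 0, 0, 0], [-0.0667, 0.1667, 0.0667, 0, 0, 0], [-0.0833, 0.2167, 0.1, 0, 0, 0], [-0.1, 0.25, 0.1333, 0, 0, 0], [-0.12, 0.2783, 0.1667, 0, 0, 0], [-0.12, 0.2783, 0.175, 0, 0, 0], [-0.12, 0.2783, 0.175, 0, 0, 0]]
  ]
}}

```text
clock: 1.35
tool_pos: [0.4801, -0.1483, 0.0857]
orientation: [180.0, -0.3, -179.9]
force: [0.3, -0.1, 0.5]
opening: 0.0004
gripper_force: 0.0
```

In the tool's units: 4.7 cm / 60 = 0.0783, 4.5 cm / 60 = 0.075.

Call:
{"fn": "send_rows", "kwargs": {
  "plan": [
    [[0, 0, 0.0167, 0, 0, 0], [0, 0, 0.0333, 0, 0, 0], [0, 0, 0.045, 0, 0, 0], [0, 0, 0.0567, 0, 0, 0], [0, 0, 0.0667, 0, 0, 0], [0, 0, 0.075, 0, 0, 0], [0, 0, 0.0783, 0, 0, 0]]
  ]
}}

```text
clock: 1.93
tool_pos: [0.4808, -0.1501, 0.0404]
orientation: [-180.0, -0.0, 179.9]
force: [-0.6, -0.5, 0.5]
opening: 0.0003
gripper_force: 0.0
```

In the tool's units: 0.5 cm / 60 = 0.0083, 0.4 cm / 60 = 0.0067.

Call:
{"fn": "send_rows", "kwargs": {
  "plan": [
    [[0, 0, 0.0033, 0, 0, 0], [0, 0, 0.0067, 0, 0, 0], [0, 0, 0.0083, 0, 0, 0], [0, 0, 0.0083, 0, 0, 0]]
  ]
}}

```text
clock: 2.27
tool_pos: [0.4814, -0.1498, 0.0362]
orientation: [180.0, 0.0, 179.9]
force: [-0.2, -0.6, -1.1]
opening: 0.0006
gripper_force: 0.0
```

In the tool's units: 0.3 cm / 60 = 0.005, 0.15 cm / 60 = 0.0025.

Call:
{"fn": "send_rows", "kwargs": {
  "plan": [
    [[0, 0, 0.0025, 0, 0, 0], [0, 0, 0.005, 0, 0, 0], [0, 0, 0.005, 0, 0, 0]]
  ]
}}

```text
clock: 2.52
tool_pos: [0.4812, -0.1497, 0.033]
orientation: [180.0, -0.0, 179.9]
force: [-0.4, -0.2, 0.4]
opening: 0.0003
gripper_force: 0.0
```

```bash
python3 - <<'E'
from h import *
a=snap('top');b=snap('wrist')
c=a['img'][150:265,380:490,::-1]
A=cv2.resize(c,(382,400),interpolation=cv2.INTER_CUBIC)
B=cv2.resize(b['img'][:,:,::-1],(416,260)); B=cv2.copyMakeBorder(B,0,140,0,0,0)
cv2.imwrite('pics/press1.png',np.hstack([A,B]))
print(np.round(b['pose'],3),b['K'],ctrl.get_obs()['force'])
E
```

```text
[[ 0.     0.961  0.275  0.406]
 [ 1.    -0.001  0.001 -0.15 ]
 [ 0.001  0.275 -0.961  0.224]
 [ 0.     0.     0.     1.   ]] [[285.53055494   0.         322.80388398]
 [  0.         285.53055494 198.60093809]
 [  0.           0.           1.        ]] [ 1.07894788 -0.31183009  0.36854008]
```

View pics/press1.png

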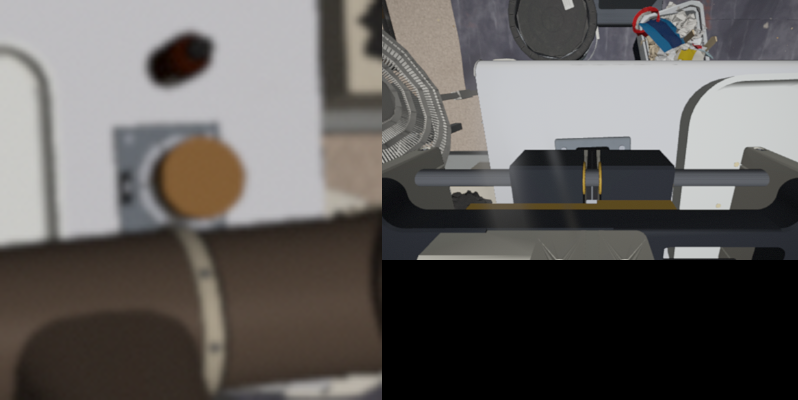

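```bash
cat >> h.py <<'E'
def brown(s,lo=100,hi=900):
    H,S,V=cv2.split(cv2.cvtColor(s['img'],cv2.COLOR_RGB2HSV))
    n,l,st,c=cv2.connectedComponentsWithStats(((H>5)&(H<20)&(S>110)&(V>80)).astype(np.uint8))
    return [(np.round(c[i],1).tolist(),st[i].tolist(),np.round(ray(s,*c[i],.098),3).tolist()) for i in range(1,n) if lo<st[i,4]<hi and .4<ray(s,*c[i],.098)[0]<.7 and -.3<ray(s,*c[i],.098)[1]<.6]
E
python3 - <<'E'
from h import *
a=snap('top');b=snap('scene')
for s in(a,b):
    for q in brown(s):print(q)
c=b['img'][110:220,360:510,::-1]
cv2.imwrite('pics/press2.png',cv2.resize(c,None,fx=5,fy=5,interpolation=cv2.INTER_CUBIC))
E
```

```text
([437.3, 200.8], [427, 190, 22, 22, 397], [0.573, -0.145, 0.098])
([304.6, 202.6], [294, 192, 22, 22, 376], [0.573, 0.237, 0.098])
([235.7, 213.0], [224, 202, 24, 22, 409], [0.546, 0.435, 0.098])
([427.2, 146.0], [418, 143, 21, 10, 107], [0.587, -0.145, 0.098])
([311.7, 196.3], [299, 187, 26, 19, 388], [0.571, 0.244, 0.098])
([243.7, 232.7], [230, 222, 29, 22, 489], [0.543, 0.443, 0.098])
```

View pics/press2.png

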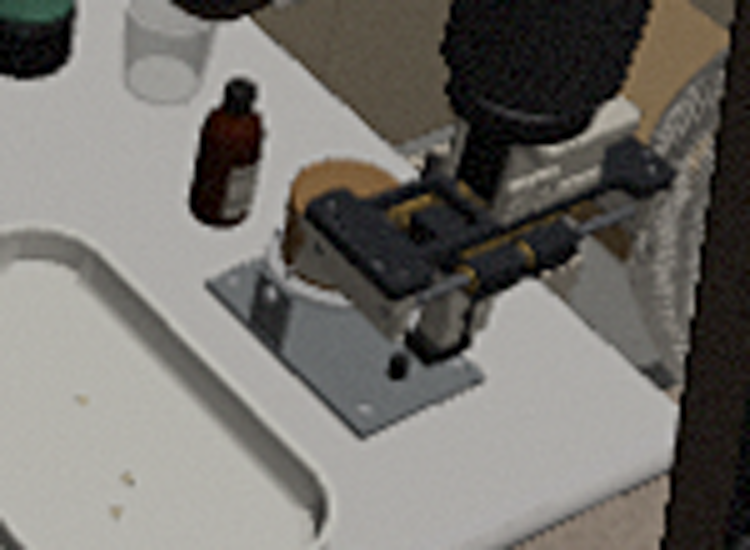

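```bash
python3 - <<'E'
from h import *
import pickle
a,b=pickle.load(open('s0.pkl','rb'))
for p in((.485,-.148,.064),(.485,-.131,.064),(.485,-.148,.037),(.485,-.131,.037),(.481,-.15,.033),(.481,-.129,.033),(.573,-.146,.098),(.573,-.146,.05),(.573,-.146,.0),(.573,-.098,.052),(.573,-.194,.052)): print(p,'scene',proj(b,p).round(1),'crop',((proj(b,p)-[360,110])*5).round(),'top',proj(a,p).round(1))
o=ctrl.get_obs();print(o['tool_pos'],o['joint_pos'],o['clock'])
s=snap('scene')
f=lambda i:cv2.resize(i['img'][120:210,390:470,::-1],None,fx=4.8,fy=4.8,interpolation=cv2.INTER_CUBIC)
t=lambda i:cv2.resize(i['img'][180:250,405:470,::-1],None,fx=5.8,fy=5.8,interpolation=cv2.INTER_CUBIC)
cv2.imwrite('pics/press3.png',np.hstack([f(b),f(s)]))
E
```

```text
(0.485, -0.148, 0.064) scene [448.3 175.7] crop [442. 329.] top [435.6 231.4]
(0.485, -0.131, 0.064) scene [443.6 177.7] crop [418. 339.] top [429.8 231.5]
(0.485, -0.148, 0.037) scene [446.3 182.4] crop [431. 362.] top [432.7 231.5]
(0.485, -0.131, 0.037) scene [441.6 184.4] crop [408. 372.] top [427.1 231.6]
(0.481, -0.15, 0.033) scene [447.4 184. ] crop [437. 370.] top [433.  232.8]
(0.481, -0.129, 0.033) scene [441.7 186.5] crop [408. 382.] top [426.1 232.9]
(0.573, -0.146, 0.098) scene [430.6 148.7] crop [353. 193.] top [437.6 200.7]
(0.573, -0.146, 0.05) scene [427.6 160.8] crop [338. 254.] top [432.3 202.1]
(0.573, -0.146, 0.0) scene [424.6 172.9] crop [323. 314.] top [427.3 203.5]
(0.573, -0.098, 0.052) scene [414.6 165.6] crop [273. 278.] top [416.6 202.3]
(0.573, -0.194, 0.052) scene [440.4 155.2] crop [402. 226.] top [448.5 201.8]
[ 0.48135618 -0.14978835  0.03323104] [ 5.07804214e+00  1.42464299e+01 -3.24236788e+01  1.32075919e-03
 -4.33250642e+01 -9.51395590e+01] 2.7167
```

View pics/press3.png

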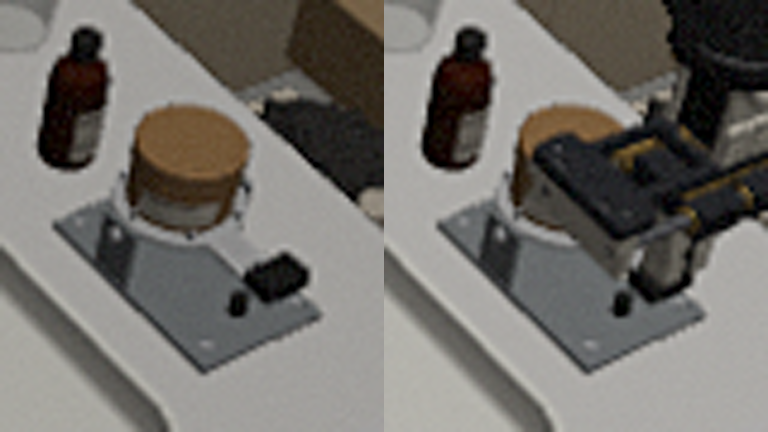

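The finger reached z = 0.033 with no contact force and tin A hasn't tilted, so it probably missed the pad. I'll rise and look at the fingertip and the pad together.

In the tool's units: -7 cm / 60 = -0.1167, -5 cm / 60 = -0.0833.

Call:
{"fn": "send_rows", "kwargs": {
  "plan": [
    [[0, 0, -0.0333, 0, 0, 0], [0, 0, -0.0833, 0, 0, 0], [0, 0, -0.1167, 0, 0, 0], [0, 0, -0.1167, 0, 0, 0]]
  ]
}}

```text
clock: 3.1
tool_pos: [0.4842, -0.15, 0.1075]
orientation: [-180.0, 0.4, 180.0]
force: [1.1, 0.7, -0.1]
opening: 0.0003
gripper_force: 0.0
```

```bash
python3 - <<'E'
from h import *
b=snap('scene');w=snap('wrist')
o=ctrl.get_obs();print(o['tool_pos'],proj(b,o['tool_pos']),proj(w,o['tool_pos']))
A=cv2.resize(b['img'][110:210,390:480,::-1],None,fx=4.5,fy=4.5,interpolation=cv2.INTER_CUBIC)
B=w['img'][100:400,220:420,::-1]; B=cv2.resize(B,(300,450))
cv2.imwrite('pics/up.png',np.hstack([A,B]))
for s in(b,):
  print(brown(s))
E
```

```text
[ 0.48185733 -0.14969268  0.10398159] [452.66082656 165.97980523] [322.97032045 224.3840113 ]
[([427.9, 150.3], [418, 143, 22, 15, 217], [0.571, -0.135, 0.098]), ([311.6, 196.2], [299, 187, 26, 19, 387], [0.571, 0.244, 0.098]), ([243.7, 232.6], [230, 222, 29, 22, 481], [0.544, 0.443, 0.098])]
```

View pics/up.png

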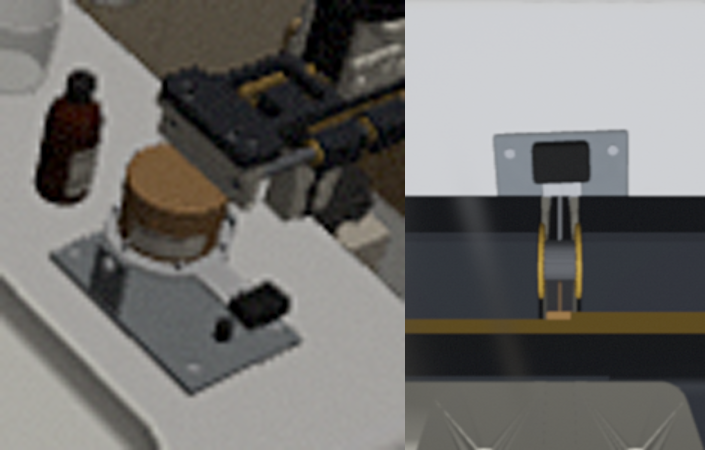

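The wrist view puts the pad at (324,208) and the TCP straight above it. In the scene view, though, the fingers end about 8 px above where the TCP should be, so the real tips may be higher than assumed. I'll open the fingers and difference the pictures to locate the tips.

```bash
python3 - <<'E'
from h import *
import pickle
pickle.dump((snap('scene'),snap('wrist')),open('shut.pkl','wb'))
E
```

Call:
{"fn": "send_rows", "kwargs": {
  "plan": [
    [[0, 0, 0, 0, 0, 0], [0, 0, 0, 0, 0, 0], [0, 0, 0, 0, 0, 0], [0, 0, 0, 0, 0, 0], [0, 0, 0, 0, 0, 0], [0, 0, 0, 0, 0, 0], [0, 0, 0, 0, 0, 0], [0, 0, 0, 0, 0, 0]]
  ],
  "fingers": 1
}}

```text
clock: 3.97
tool_pos: [0.4813, -0.1498, 0.1032]
orientation: [180.0, 0.0, 179.9]
force: [0.4, -0.3, -0.1]
opening: 0.0481
gripper_force: 0.0
```

```bash
python3 - <<'E'
from h import *
import pickle
p=pickle.load(open('shut.pkl','rb'))
b,w=snap('scene'),snap('wrist')
o=ctrl.get_obs();T=o['tool_pos'];print(T,o['opening'])
out=[]
for x,y,n in((p[0],b,'scene'),(p[1],w,'wrist')):
    d=(cv2.absdiff(x['img'],y['img']).max(2)>40).astype(np.uint8)
    d=cv2.morphologyEx(d,cv2.MORPH_OPEN,np.ones((2,2)))
    k,l,st,c=cv2.connectedComponentsWithStats(d)
    for i in range(1,k):
        if st[i,4]>15: print(n,st[i],c[i].round(1))
    for dy in(-.044,0,.044): print(n,'tip exp',dy,proj(y,T+[0,dy,0]).round(1),'+30mm',proj(y,T+[0,dy,.03]).round(1))
A=cv2.resize(b['img'][110:200,400:490,::-1],(380,380),interpolation=cv2.INTER_CUBIC)
B=cv2.resize(w['img'][160:400,160:480,::-1],(400,380))
cv2.imwrite('pics/open.png',np.hstack([A,B]))
E
```

```text
[ 0.48131007 -0.14979965  0.103201  ] 0.05619662458300176
scene [481 131   7   5  24] [484.2 133. ]
scene [484 136   7   6  28] [487.  138.6]
scene [469 142   8  13  40] [471.8 147.4]
scene [443 149  18  16 124] [452.4 157.1]
scene [462 150   5   8  26] [463.6 153.2]
scene tip exp -0.044 [465.  161.1] +30mm [467.7 153.1]
scene tip exp 0 [452.8 166.3] +30mm [455.2 158.3]
scene tip exp 0.044 [440.2 171.6] +30mm [442.5 163.6]
wrist [ 101  231  119   31 2685] [161.6 246.1]
wrist [233 231  41  30 962] [250.9 244. ]
wrist [ 226  231  197   65 5418] [324.4 261.5]
wrist [374 231  41  30 985] [396.4 244. ]
wrist [ 430  231  119   31 2807] [486.  246.6]
wrist [217 250  17  50 268] [222. 274.]
wrist [414 250  17  50 311] [425.  273.4]
wrist [ 450  269   96   16 1247] [497.2 277.1]
wrist [ 102  270   96   15 1116] [144.5 277.4]
wrist [185 287  17  28 344] [193.6 301.6]
wrist [258 286  38  29 705] [278.8 301.4]
wrist [361 286  45  29 509] [375.5 302.8]
wrist [ 445  286  104   38 3591] [494.4 304.3]
wrist [114 288  54  36 602] [134.3 311.6]
wrist [378 289   3   7  18] [379.2 291.7]
wrist [404 288   4   6  18] [405.9 290.1]
wrist [ 291  292   75   22 1097] [328.5 304.3]
wrist [407 307  16   7  91] [414.4 310.5]
wrist [218 313  14  10 111] [223.8 317.6]
wrist [ 433  380   88   19 1607] [476.7 389. ]
wrist tip exp -0.044 [261.2 226.8] +30mm [251.2 244.9]
wrist tip exp 0 [322.8 226.7] +30mm [322.9 244.8]
wrist tip exp 0.044 [384.4 226.7] +30mm [394.6 244.7]
```

View pics/open.png

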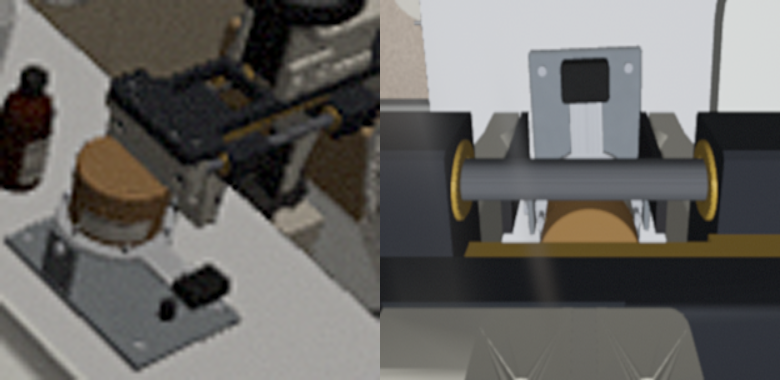

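Both views put the real fingertips about 29 mm above the reported TCP, so the earlier press only just touched the pad. I'll allow for that and press down until the stop is felt.

Call:
{"fn": "send_rows", "kwargs": {
  "plan": [
    [[0.0067, 0, 0.0333, 0, 0, 0], [0.0067, 0, 0.0667, 0, 0, 0], [0.0067, 0, 0.1, 0, 0, 0], [0.0067, 0, 0.1167, 0, 0, 0], [0.0067, 0, 0.1283, 0, 0, 0], [0.0067, 0, 0.1367, 0, 0, 0], [0.0067, 0, 0.1433, 0, 0, 0], [0.0067, 0, 0.1433, 0, 0, 0]]
  ],
  "fingers": 0
}}

```text
clock: 4.73
tool_pos: [0.4756, -0.1494, 0.0164]
orientation: [180.0, -0.2, 179.9]
force: [-4.2, 4.5, 1.5]
opening: 0.0333
gripper_force: 30.1
```

```bash
python3 - <<'E'
from h import *
o=ctrl.get_obs();print(o['tool_pos'],o['force'],o['opening'])
print([q[0] for q in brown(snap('top'))])
E
```

```text
[ 0.47559504 -0.14940879  0.01638004] [-4.23692281  4.48532192  1.49394871] 0.03325489023953813
[[304.6, 202.6], [437.4, 202.3], [235.7, 213.0]]
```

The fingers closed on the sides of the pad on the way down. I'll open them, rise, shut them, then press.

In the tool's units: -5 cm / 60 = -0.0833, -4 cm / 60 = -0.0667.

Call:
{"fn": "send_rows", "kwargs": {
  "plan": [
    [[0, 0, 0, 0, 0, 0], [0, 0, 0, 0, 0, 0], [0, 0, 0, 0, 0, 0], [0, 0, -0.0333, 0, 0, 0], [0, 0, -0.0667, 0, 0, 0], [0, 0, -0.0833, 0, 0, 0], [0, 0, -0.0833, 0, 0, 0]]
  ],
  "fingers": 0.6
}}

```text
clock: 5.37
tool_pos: [0.4795, -0.1499, 0.0698]
orientation: [-180.0, 0.3, 180.0]
force: [0.8, 1.0, -0.1]
opening: 0.0527
gripper_force: 0.0
```

Call:
{"fn": "send_rows", "kwargs": {
  "plan": [
    [[0, 0, 0, 0, 0, 0], [0, 0, 0, 0, 0, 0], [0, 0, 0, 0, 0, 0], [0, 0, 0, 0, 0, 0], [0, 0, 0, 0, 0, 0], [0, 0, 0, 0, 0, 0], [0, 0, 0, 0, 0, 0], [0, 0, 0, 0, 0, 0]]
  ],
  "fingers": 0
}}

```text
clock: 6.03
tool_pos: [0.4773, -0.1498, 0.067]
orientation: [-180.0, -0.0, 179.9]
force: [0.2, -0.0, -0.4]
opening: 0.0049
gripper_force: 0.0
```

In the tool's units: 5 cm / 60 = 0.0833, 4.7 cm / 60 = 0.0783.

Call:
{"fn": "send_rows", "kwargs": {
  "plan": [
    [[0, 0, 0.0167, 0, 0, 0], [0, 0, 0.0333, 0, 0, 0], [0, 0, 0.05, 0, 0, 0], [0, 0, 0.06, 0, 0, 0], [0, 0, 0.07, 0, 0, 0], [0, 0, 0.0783, 0, 0, 0], [0, 0, 0.0833, 0, 0, 0], [0, 0, 0.0833, 0, 0, 0]]
  ],
  "fingers": 0
}}

```text
clock: 6.7
tool_pos: [0.4769, -0.1498, 0.0164]
orientation: [-180.0, -0.1, 179.9]
force: [-0.4, 0.1, 0.9]
opening: 0.0007
gripper_force: 0.1
```

```bash
python3 - <<'E'
from h import *
o=ctrl.get_obs();print(o['tool_pos'],o['force'],o['opening'])
print([q[0] for q in brown(snap('top'))])
E
```

```text
[ 0.47687316 -0.1498334   0.01642491] [-0.38432614  0.13232054  0.94250639] 0.0006733752405838698
[[304.6, 202.5], [437.5, 203.1], [235.7, 213.0]]
```

In the tool's units: 1 cm / 60 = 0.0167, 0.8 cm / 60 = 0.0133.

Call:
{"fn": "send_rows", "kwargs": {
  "plan": [
    [[0, 0, 0.0067, 0, 0, 0], [0, 0, 0.0133, 0, 0, 0], [0, 0, 0.0167, 0, 0, 0], [0, 0, 0.0167, 0, 0, 0]]
  ]
}}

```text
clock: 7.08
tool_pos: [0.477, -0.1498, 0.0067]
orientation: [180.0, -0.0, 179.9]
force: [0.2, -0.4, 1.1]
opening: 0.0005
gripper_force: 0.1
```

Call:
{"fn": "send_rows", "kwargs": {
  "plan": [
    [[0, 0, 0.0017, 0, 0, 0], [0, 0, 0.0033, 0, 0, 0], [0, 0, 0.0033, 0, 0, 0]]
  ]
}}

```text
clock: 7.33
tool_pos: [0.4773, -0.1498, 0.0051]
orientation: [180.0, 0.0, 179.9]
force: [0.0, 0.3, -0.0]
opening: 0.0004
gripper_force: 0.0
```

```bash
python3 - <<'E'
from h import *
print([q[0] for q in brown(snap('top'))])
E
```

```text
[[304.6, 202.6], [437.5, 205.1], [235.7, 213.0]]
```

In the tool's units: 0.2 cm / 60 = 0.0033, 0.1 cm / 60 = 0.0017.

Call:
{"fn": "send_rows", "kwargs": {
  "plan": [
    [[0, 0, 0.0017, 0, 0, 0], [0, 0, 0.0033, 0, 0, 0], [0, 0, 0.0033, 0, 0, 0]]
  ]
}}

```text
clock: 7.63
tool_pos: [0.4777, -0.1499, 0.0037]
orientation: [-180.0, 0.0, 180.0]
force: [-1.7, 1.6, 8.0]
opening: 0.0003
gripper_force: 3.8
```

In the tool's units: 0.1 cm / 60 = 0.0017.

Call:
{"fn": "send_rows", "kwargs": {
  "plan": [
    [[0, 0, 0.0017, 0, 0, 0], [0, 0, 0.0017, 0, 0, 0], [0, 0, 0.0017, 0, 0, 0], [0, 0, 0.0017, 0, 0, 0], [0, 0, 0.0017, 0, 0, 0], [0, 0, 0.0017, 0, 0, 0]]
  ]
}}

```text
clock: 8.13
tool_pos: [0.4778, -0.1499, 0.0033]
orientation: [-180.0, 0.1, 180.0]
force: [-4.7, 1.2, 12.5]
opening: 0.0002
gripper_force: 6.9
```

Call:
{"fn": "send_rows", "kwargs": {
  "plan": [
    [[0, 0, -0.0083, 0, 0, 0], [0, 0, -0.025, 0, 0, 0], [0, 0, -0.05, 0, 0, 0], [0, 0, -0.0833, 0, 0, 0], [0, 0, -0.1167, 0, 0, 0], [0, 0, -0.15, 0, 0, 0], [0, 0, -0.15, 0, 0, 0]]
  ]
}}

```text
clock: 8.72
tool_pos: [0.4798, -0.15, 0.096]
orientation: [-180.0, 0.3, 180.0]
force: [0.7, -0.5, 0.8]
opening: 0.0001
gripper_force: 0.0
```

```bash
python3 - <<'E'
from h import *
print([q[0] for q in brown(snap('top'))],ctrl.get_obs()['tool_pos'])
E
```

```text
[[437.3, 200.7], [304.6, 202.5], [235.7, 213.0]] [ 0.47888362 -0.14976479  0.09428326]
```

The right-hand tin is sound: its pan swung back. Next is the middle pad.

In the tool's units: 32 cm / 60 = 0.5333, 28 cm / 60 = 0.4667.

Call:
{"fn": "send_rows", "kwargs": {
  "plan": [
    [[0, 0.0667, 0, 0, 0, 0], [0, 0.1333, 0, 0, 0, 0], [0, 0.2, 0, 0, 0, 0], [0, 0.2667, 0, 0, 0, 0], [0, 0.3333, 0, 0, 0, 0], [0, 0.4, 0, 0, 0, 0], [0, 0.4667, 0, 0, 0, 0], [0, 0.5333, 0, 0, 0, 0]]
  ]
}}

```text
clock: 9.43
tool_pos: [0.4768, 0.1719, 0.0916]
orientation: [-180.0, -0.0, 179.9]
force: [1.7, -0.3, -0.3]
opening: 0.0006
gripper_force: 0.0
```

In the tool's units: 6.8 cm / 60 = 0.1133, 6.2 cm / 60 = 0.1033.

Call:
{"fn": "send_rows", "kwargs": {
  "plan": [
    [[0, 0.0667, 0, 0, 0, 0], [0, 0.1033, 0.0167, 0, 0, 0], [0, 0.1133, 0.0417, 0, 0, 0], [0, 0.1133, 0.0667, 0, 0, 0], [0, 0.1133, 0.0883, 0, 0, 0], [0, 0.1133, 0.1, 0, 0, 0], [0, 0.1133, 0.1, 0, 0, 0]]
  ]
}}

```text
clock: 10.02
tool_pos: [0.4764, 0.2371, 0.03]
orientation: [-179.8, -0.2, 179.9]
force: [0.3, -0.9, 0.3]
opening: 0.0006
gripper_force: 0.0
```

Call:
{"fn": "send_rows", "kwargs": {
  "plan": [
    [[0, 0, 0.01, 0, 0, 0], [0, 0, 0.02, 0, 0, 0], [0, 0, 0.03, 0, 0, 0], [0, 0, 0.0383, 0, 0, 0], [0, 0, 0.045, 0, 0, 0], [0, 0, 0.0483, 0, 0, 0], [0, 0, 0.05, 0, 0, 0], [0, 0, 0.05, 0, 0, 0]]
  ]
}}

```text
clock: 10.68
tool_pos: [0.4781, 0.2382, 0.0035]
orientation: [-180.0, 0.0, 180.0]
force: [-4.4, -2.7, 13.8]
opening: 0.0002
gripper_force: 7.7
```

```bash
python3 - <<'E'
from h import *
print([q[0] for q in brown(snap('top'))],ctrl.get_obs()['tool_pos'])
E
```

```text
[[437.4, 200.7], [304.7, 204.7], [235.7, 213.0]] [0.47811017 0.23821087 0.00349573]
```

Call:
{"fn": "send_rows", "kwargs": {
  "plan": [
    [[0, 0, 0, 0, 0, 0], [0, 0, 0, 0, 0, 0], [0, 0, 0, 0, 0, 0], [0, 0, 0, 0, 0, 0], [0, 0, 0, 0, 0, 0], [0, 0, 0, 0, 0, 0], [0, 0, 0, 0, 0, 0]]
  ]
}}

```text
clock: 11.32
tool_pos: [0.4781, 0.2382, 0.0035]
orientation: [180.0, 0.1, 180.0]
force: [-4.4, -3.2, 13.4]
opening: 0.0005
gripper_force: 7.2
```

In the tool's units: -9 cm / 60 = -0.15, -7 cm / 60 = -0.1167.

Call:
{"fn": "send_rows", "kwargs": {
  "plan": [
    [[0, 0, -0.0083, 0, 0, 0], [0, 0, -0.025, 0, 0, 0], [0, 0, -0.05, 0, 0, 0], [0, 0, -0.0833, 0, 0, 0], [0, 0, -0.1167, 0, 0, 0], [0, 0, -0.15, 0, 0, 0], [0, 0, -0.15, 0, 0, 0]]
  ]
}}

```text
clock: 11.9
tool_pos: [0.4799, 0.2399, 0.0968]
orientation: [179.8, 0.3, 180.0]
force: [0.9, 0.8, 0.6]
opening: 0.0007
gripper_force: 0.0
```

```bash
python3 - <<'E'
from h import *
print(brown(snap('top')),brown(snap('scene')),ctrl.get_obs()['tool_pos'])
E
```

```text
[([437.4, 200.7], [427, 190, 22, 22, 395], [0.573, -0.145, 0.098]), ([304.7, 201.0], [294, 192, 22, 19, 324], [0.577, 0.237, 0.098]), ([235.7, 213.0], [224, 202, 24, 22, 411], [0.546, 0.435, 0.098])] [([429.5, 149.7], [418, 143, 23, 15, 276], [0.571, -0.14, 0.098]), ([243.7, 232.7], [230, 222, 29, 22, 489], [0.543, 0.443, 0.098])] [0.47816471 0.23871621 0.09347322]
```

Both of these are sound: the middle pan also swung back, its lid's top edge at row 192 as before. That leaves the left tin as the rattler, so I'll press its pad.

In the tool's units: 13.7 cm / 60 = 0.2283, 13.2 cm / 60 = 0.22, -40 degrees / 90 = -0.4444.

Call:
{"fn": "send_rows", "kwargs": {
  "plan": [
    [[0.0017, 0.0333, 0, 0, 0, -0.0667], [0.0017, 0.0667, 0, 0, 0, -0.1333], [0.0033, 0.1083, 0, 0, 0, -0.2], [0.0033, 0.15, 0, 0, 0, -0.2667], [0.005, 0.1917, 0, 0, 0, -0.3333], [0.0067, 0.22, 0, 0, 0, -0.4], [0.0075, 0.2283, 0, 0, 0, -0.4444], [0.0075, 0.2283, 0, 0, 0, -0.4444]]
  ]
}}

```text
clock: 12.67
tool_pos: [0.4728, 0.3761, 0.0909]
orientation: [-180.0, -0.1, -139.8]
force: [-0.2, 0.4, 0.1]
opening: 0.0005
gripper_force: 0.0
```

Call:
{"fn": "send_rows", "kwargs": {
  "plan": [
    [[0, 0, 0.0167, 0, 0, 0], [0, 0, 0.0417, 0, 0, 0], [0, 0, 0.0667, 0, 0, 0], [0, 0, 0.0883, 0, 0, 0], [0, 0, 0.1, 0, 0, 0], [0, 0, 0.1, 0, 0, 0]]
  ]
}}

```text
clock: 13.17
tool_pos: [0.4724, 0.3731, 0.0298]
orientation: [-180.0, -0.2, -140.2]
force: [-1.0, -0.2, -0.3]
opening: 0.0005
gripper_force: 0.0
```

In the tool's units: 3 cm / 60 = 0.05, 2.9 cm / 60 = 0.0483.

Call:
{"fn": "send_rows", "kwargs": {
  "plan": [
    [[0, 0, 0.01, 0, 0, 0], [0, 0, 0.02, 0, 0, 0], [0, 0, 0.03, 0, 0, 0], [0, 0, 0.0383, 0, 0, 0], [0, 0, 0.045, 0, 0, 0], [0, 0, 0.0483, 0, 0, 0], [0, 0, 0.05, 0, 0, 0], [0, 0, 0.05, 0, 0, 0]]
  ]
}}

```text
clock: 13.83
tool_pos: [0.4736, 0.3754, 0.0033]
orientation: [-180.0, 0.0, -140.0]
force: [-3.4, -2.3, 9.6]
opening: 0.0001
gripper_force: 5.3
```

Call:
{"fn": "send_rows", "kwargs": {
  "plan": [
    [[0, 0, 0, 0, 0, 0], [0, 0, 0, 0, 0, 0], [0, 0, 0, 0, 0, 0], [0, 0, 0, 0, 0, 0], [0, 0, 0, 0, 0, 0], [0, 0, 0, 0, 0, 0], [0, 0, 0, 0, 0, 0], [0, 0, 0, 0, 0, 0]]
  ]
}}

```text
clock: 14.5
tool_pos: [0.4736, 0.3754, 0.0034]
orientation: [-180.0, 0.1, -140.0]
force: [-3.6, -2.0, 10.2]
opening: 0.0007
gripper_force: 4.9
```

In the tool's units: -9 cm / 60 = -0.15, -7 cm / 60 = -0.1167.

Call:
{"fn": "send_rows", "kwargs": {
  "plan": [
    [[0, 0, -0.0083, 0, 0, 0], [0, 0, -0.025, 0, 0, 0], [0, 0, -0.05, 0, 0, 0], [0, 0, -0.0833, 0, 0, 0], [0, 0, -0.1167, 0, 0, 0], [0, 0, -0.15, 0, 0, 0], [0, 0, -0.15, 0, 0, 0]]
  ]
}}

```text
clock: 15.08
tool_pos: [0.4753, 0.3773, 0.0973]
orientation: [180.0, 0.4, -140.0]
force: [1.1, 0.5, 0.6]
opening: 0.0007
gripper_force: 0.0
```

In the tool's units: -3 cm / 60 = -0.05, -2 cm / 60 = -0.0333.

Call:
{"fn": "send_rows", "kwargs": {
  "plan": [
    [[0, 0, -0.0167, 0, 0, 0], [0, 0, -0.0333, 0, 0, 0], [0, 0, -0.05, 0, 0, 0], [0, 0, -0.05, 0, 0, 0]]
  ]
}}

```text
clock: 15.42
tool_pos: [0.4743, 0.3761, 0.1246]
orientation: [180.0, 0.2, -140.0]
force: [0.5, 1.0, 1.2]
opening: 0.0004
gripper_force: 0.0
```

```bash
python3 - <<'E'
from h import *
print(brown(snap('top')),brown(snap('scene')),ctrl.get_obs()['tool_pos'],ctrl.get_obs()['joint_pos'])
E
```

```text
[([437.4, 200.7], [427, 190, 22, 22, 395], [0.573, -0.145, 0.098]), ([304.6, 202.4], [294, 192, 22, 22, 381], [0.573, 0.237, 0.098]), ([239.4, 209.9], [230, 206, 19, 10, 120], [0.554, 0.425, 0.098])] [([429.5, 149.7], [418, 142, 23, 16, 278], [0.571, -0.14, 0.098]), ([311.8, 196.5], [300, 187, 25, 20, 386], [0.57, 0.244, 0.098]), ([246.9, 239.6], [236, 228, 27, 20, 275], [0.52, 0.445, 0.098])] [0.47343628 0.37537265 0.12249344] [ 5.69144986e+01  1.70221240e+01 -1.41684135e+01 -6.56555472e-03
 -5.87726192e+01 -1.06977596e+02]
```

The left pan stays tipped: its lid has shifted to (239,210) in the top view and (247,240) in the scene view. It holds the rattler, so I'll leave it. Next I'll fetch the middle tin.

In the tool's units: -16.9 cm / 60 = -0.2817, -15.8 cm / 60 = -0.2633, 40 degrees / 90 = 0.4444.

Call:
{"fn": "send_rows", "kwargs": {
  "plan": [
    [[0.0017, -0.0333, -0.0083, 0, 0, 0.0667], [0.005, -0.075, -0.0083, 0, 0, 0.1333], [0.0083, -0.125, -0.0083, 0, 0, 0.2], [0.0117, -0.175, -0.0083, 0, 0, 0.2667], [0.015, -0.225, -0.0083, 0, 0, 0.3333], [0.02, -0.2633, -0.0083, 0, 0, 0.4], [0.0225, -0.2817, -0.0083, 0, 0, 0.4444], [0.0225, -0.2817, -0.0083, 0, 0, 0.4444]]
  ],
  "fingers": 1
}}

```text
clock: 16.18
tool_pos: [0.572, 0.2345, 0.126]
orientation: [-179.9, -0.1, 179.6]
force: [-0.9, 0.1, 0.0]
opening: 0.0478
gripper_force: 0.0
```

Call:
{"fn": "send_rows", "kwargs": {
  "plan": [
    [[0, 0, 0, 0, 0, 0], [0, 0, 0, 0, 0, 0], [0, 0, 0, 0, 0, 0], [0, 0, 0, 0, 0, 0], [0, 0, 0, 0, 0, 0]]
  ]
}}

```text
clock: 16.6
tool_pos: [0.5712, 0.2376, 0.1272]
orientation: [180.0, -0.0, -180.0]
force: [-0.4, 0.3, -1.0]
opening: 0.0817
gripper_force: 0.0
```

```bash
python3 - <<'E'
from h import *
w=snap('wrist');o=ctrl.get_obs();T=o['tool_pos'];print(T,o['orientation'],o['opening'])
H,S,V=cv2.split(cv2.cvtColor(w['img'],cv2.COLOR_RGB2HSV))
m=((H>5)&(H<20)&(S>110)&(V>80)).astype(np.uint8)
n,l,st,c=cv2.connectedComponentsWithStats(m)
for i in range(1,n):
    if st[i,4]>200: print(st[i],c[i].round(1))
print(proj(w,[.573,.237,.098]),proj(w,[.573,.272,.098]),proj(w,[.573,.202,.098]),proj(w,[.538,.237,.098]))
print(brown(snap('top'))[0:3])
E
```

```text
[0.57120853 0.23755704 0.12721267] [ 1.79997024e+02  1.60618472e-03 -1.79985079e+02] 0.08435737069506881
[ 517  124   98   87 6646] [565.6 166.6]
[ 285  173   83   79 5109] [325.3 212.2]
[321.98716835 215.575118  ] [364.95240211 215.60017313] [279.00217587 215.55005136] [321.99977618 173.2070106 ]
[([437.3, 200.7], [427, 190, 22, 22, 398], [0.573, -0.145, 0.098])]
```

In the tool's units: 9 cm / 60 = 0.15, 3.5 cm / 60 = 0.0583.

Call:
{"fn": "send_rows", "kwargs": {
  "plan": [
    [[0, 0.0033, 0.025, 0, 0, 0], [0, 0.0033, 0.0583, 0, 0, 0], [0, 0.0033, 0.0917, 0, 0, 0], [0, 0.0033, 0.12, 0, 0, 0], [0, 0.0033, 0.1383, 0, 0, 0], [0, 0.0033, 0.15, 0, 0, 0], [0, 0.0033, 0.15, 0, 0, 0]]
  ]
}}

```text
clock: 17.28
tool_pos: [0.5708, 0.2386, 0.0358]
orientation: [-179.9, -0.1, 179.9]
force: [-0.6, 0.7, -0.8]
opening: 0.0876
gripper_force: 0.0
```

Call:
{"fn": "send_rows", "kwargs": {
  "plan": [
    [[0, 0, 0, 0, 0, 0], [0, 0, 0, 0, 0, 0], [0, 0, 0, 0, 0, 0], [0, 0, 0, 0, 0, 0], [0, 0, 0, 0, 0, 0], [0, 0, 0, 0, 0, 0]]
  ],
  "fingers": 0
}}

```text
clock: 17.78
tool_pos: [0.5721, 0.2395, 0.0382]
orientation: [179.9, 0.1, 180.0]
force: [-0.8, 0.1, 6.1]
opening: 0.0693
gripper_force: 30.0
```

In the tool's units: -4 cm / 60 = -0.0667, -3.2 cm / 60 = -0.0533.

Call:
{"fn": "send_rows", "kwargs": {
  "plan": [
    [[0, 0, -0.005, 0, 0, 0], [0, 0, -0.0133, 0, 0, 0], [0, 0, -0.025, 0, 0, 0], [0, 0, -0.0383, 0, 0, 0], [0, 0, -0.0533, 0, 0, 0], [0, 0, -0.0667, 0, 0, 0], [0, 0, -0.0667, 0, 0, 0]]
  ]
}}

```text
clock: 18.37
tool_pos: [0.5727, 0.2397, 0.0797]
orientation: [179.9, 0.2, 180.0]
force: [0.8, 0.3, -1.6]
opening: 0.0693
gripper_force: 30.0
```

```bash
python3 - <<'E'
from h import *
a=snap('top');b=snap('scene');o=ctrl.get_obs();print(o['tool_pos'],o['force'],o['opening'],brown(a),brown(b))
print('tray mid',ray(a,369,210,.034))
H,S,V=cv2.split(cv2.cvtColor(a['img'],cv2.COLOR_RGB2HSV))
m=((V>150)&(S<40)).astype(np.uint8); m=cv2.morphologyEx(m,cv2.MORPH_ERODE,np.ones((3,3)))
n,l,st,c=cv2.connectedComponentsWithStats(m); i=l[210,369]; print(st[i],c[i],[ray(a,*p,.011).round(3).tolist() for p in((st[i,0],c[i,1]),(st[i,0]+st[i,2],c[i,1]),(c[i,0],st[i,1]),(c[i,0],st[i,1]+st[i,3]))])
E
```

```text
[0.57170244 0.2391965  0.0777902 ] [ 0.52993443 -0.08967162 -2.92861091] 0.06941190139593875 [([437.3, 200.7], [427, 190, 22, 22, 398], [0.573, -0.145, 0.098])] [([429.5, 149.8], [418, 143, 23, 15, 275], [0.571, -0.14, 0.098]), ([314.5, 187.2], [302, 178, 24, 18, 282], [0.596, 0.222, 0.098]), ([249.4, 235.3], [235, 224, 29, 24, 537], [0.53, 0.435, 0.098])]
tray mid [0.55284527 0.04252556 0.034     ]
[  251    75   250   197 28356] [376.28075187 167.64508393] [[0.692, 0.405, 0.011], [0.681, -0.377, 0.011], [0.984, 0.006, 0.011], [0.363, 0.021, 0.011]]
```

The tin lifted cleanly: its weight shows on the wrist and its lid has risen in the scene view. Carrying it to the tray.

In the tool's units: -13.7 cm / 60 = -0.2283, 1.8 cm / 60 = 0.03.

Call:
{"fn": "send_rows", "kwargs": {
  "plan": [
    [[0.0017, -0.0167, 0, 0, 0, 0], [0.0067, -0.05, 0, 0, 0, 0], [0.0117, -0.0917, 0, 0, 0, 0], [0.0183, -0.1417, 0, 0, 0, 0], [0.0233, -0.1833, 0, 0, 0, 0], [0.0283, -0.2167, 0, 0, 0, 0], [0.03, -0.2283, 0, 0, 0, 0], [0.03, -0.2283, 0, 0, 0, 0]]
  ]
}}

```text
clock: 19.13
tool_pos: [0.5522, 0.0993, 0.0769]
orientation: [-180.0, -0.1, 179.8]
force: [-0.1, -0.8, -1.8]
opening: 0.0692
gripper_force: 30.0
```

In the tool's units: 7.2 cm / 60 = 0.12, 6.8 cm / 60 = 0.1133.

Call:
{"fn": "send_rows", "kwargs": {
  "plan": [
    [[0, 0, 0.0133, 0, 0, 0], [0, 0, 0.0333, 0, 0, 0], [0, 0, 0.0567, 0, 0, 0], [0, 0, 0.08, 0, 0, 0], [0, 0, 0.1, 0, 0, 0], [0, 0, 0.1133, 0, 0, 0], [0, 0, 0.12, 0, 0, 0], [0, 0, 0.12, 0, 0, 0]]
  ]
}}

```text
clock: 19.8
tool_pos: [0.5535, 0.0971, 0.0071]
orientation: [-179.6, -0.1, -179.9]
force: [0.2, -29.1, 25.1]
opening: 0.0741
gripper_force: 33.9
```

In the tool's units: 0.6 cm / 60 = 0.01, 0.4 cm / 60 = 0.0067.

Call:
{"fn": "send_rows", "kwargs": {
  "plan": [
    [[0, 0, 0.0033, 0, 0, 0], [0, 0, 0.0067, 0, 0, 0], [0, 0, 0.01, 0, 0, 0], [0, 0, 0.01, 0, 0, 0]]
  ]
}}

```text
clock: 20.13
tool_pos: [0.5557, 0.099, 0.003]
orientation: [-179.8, 0.2, -179.9]
force: [-1.5, -22.8, 35.8]
opening: 0.0773
gripper_force: 30.0
```

A large sideways force appeared while lowering, so I'll back up and look.

In the tool's units: -4 cm / 60 = -0.0667, -3.2 cm / 60 = -0.0533.

Call:
{"fn": "send_rows", "kwargs": {
  "plan": [
    [[0, 0, -0.0083, 0, 0, 0], [0, 0, -0.02, 0, 0, 0], [0, 0, -0.0367, 0, 0, 0], [0, 0, -0.0533, 0, 0, 0], [0, 0, -0.0667, 0, 0, 0], [0, 0, -0.0667, 0, 0, 0]]
  ]
}}

```text
clock: 20.63
tool_pos: [0.5545, 0.103, 0.0411]
orientation: [179.9, 0.2, 180.0]
force: [-0.8, 0.2, -1.5]
opening: 0.0768
gripper_force: 30.0
```

```bash
python3 - <<'E'
from h import *
b=snap('scene');w=snap('wrist');o=ctrl.get_obs();print(o['tool_pos'],o['force'],o['opening'],brown(b))
A=cv2.resize(b['img'][110:250,270:430,::-1],(500,438),interpolation=cv2.INTER_CUBIC)
B=cv2.resize(w['img'][100:400,200:440,::-1],(300,375)); B=cv2.copyMakeBorder(B,0,63,0,0,0)
cv2.imwrite('pics/held.png',np.hstack([A,B]))
E
```

```text
[0.55349714 0.10246956 0.03944063] [-0.7067612   0.2391085  -2.48082393] 0.07694982170822072 [([429.5, 149.8], [418, 143, 23, 15, 274], [0.571, -0.14, 0.098]), ([364.7, 182.6], [353, 175, 22, 17, 197], [0.548, 0.096, 0.098]), ([249.4, 235.2], [235, 223, 29, 25, 537], [0.53, 0.434, 0.098])]
```

View pics/held.png

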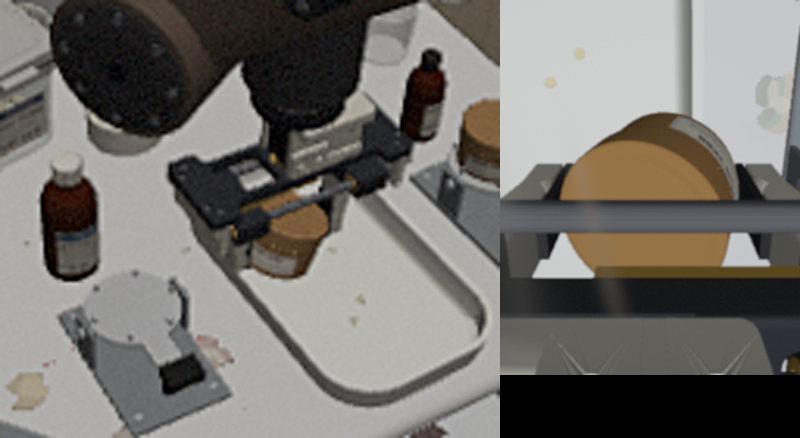

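The picture shows the tin held but leaning towards -y after its +y edge hit the tray wall. The tray's long side runs along world x, since the top view has it 54 px wide and 94 px tall. Inside it therefore covers about y -0.027 to 0.110. I'll go to the middle in y and set the tin back flat on the floor.

In the tool's units: -6.4 cm / 60 = -0.1067, -6.1 cm / 60 = -0.1017.

Call:
{"fn": "send_rows", "kwargs": {
  "plan": [
    [[0, 0, -0.0167, 0, 0, 0], [-0.0083, -0.0083, -0.0333, 0, 0, 0], [-0.025, -0.0233, -0.0417, 0, 0, 0], [-0.05, -0.0467, -0.0417, 0, 0, 0], [-0.075, -0.07, -0.0417, 0, 0, 0], [-0.0967, -0.0917, -0.0417, 0, 0, 0], [-0.1067, -0.1017, -0.0417, 0, 0, 0], [-0.1067, -0.1017, -0.0417, 0, 0, 0]]
  ]
}}

```text
clock: 21.4
tool_pos: [0.6185, 0.0392, 0.0637]
orientation: [-180.0, -0.0, 179.8]
force: [0.3, -0.0, -2.0]
opening: 0.0771
gripper_force: 30.0
```

In the tool's units: 4.8 cm / 60 = 0.08, 4.6 cm / 60 = 0.0767.

Call:
{"fn": "send_rows", "kwargs": {
  "plan": [
    [[0, 0, 0.0133, 0, 0, 0], [0, 0, 0.03, 0, 0, 0], [0, 0, 0.0467, 0, 0, 0], [0, 0, 0.06, 0, 0, 0], [0, 0, 0.07, 0, 0, 0], [0, 0, 0.0767, 0, 0, 0], [0, 0, 0.08, 0, 0, 0], [0, 0, 0.08, 0, 0, 0]]
  ]
}}

```text
clock: 22.07
tool_pos: [0.617, 0.041, 0.0156]
orientation: [-180.0, -0.0, 180.0]
force: [0.0, 0.3, -0.5]
opening: 0.0769
gripper_force: 30.0
```

In the tool's units: 0.6 cm / 60 = 0.01, 0.4 cm / 60 = 0.0067.

Call:
{"fn": "send_rows", "kwargs": {
  "plan": [
    [[0, 0, 0.0033, 0, 0, 0], [0, 0, 0.0067, 0, 0, 0], [0, 0, 0.01, 0, 0, 0], [0, 0, 0.01, 0, 0, 0]]
  ]
}}

```text
clock: 22.4
tool_pos: [0.6171, 0.0409, 0.01]
orientation: [180.0, -0.0, 179.9]
force: [-0.5, 0.4, -2.9]
opening: 0.077
gripper_force: 30.0
```

In the tool's units: 0.3 cm / 60 = 0.005, 0.15 cm / 60 = 0.0025.

Call:
{"fn": "send_rows", "kwargs": {
  "plan": [
    [[0, 0, 0.0025, 0, 0, 0], [0, 0, 0.005, 0, 0, 0], [0, 0, 0.005, 0, 0, 0]]
  ]
}}

```text
clock: 22.65
tool_pos: [0.6171, 0.0409, 0.0069]
orientation: [-180.0, -0.0, 179.9]
force: [-1.1, 0.8, -1.5]
opening: 0.0769
gripper_force: 30.0
```

In the tool's units: 0.3 cm / 60 = 0.005, 0.15 cm / 60 = 0.0025.

Call:
{"fn": "send_rows", "kwargs": {
  "plan": [
    [[0, 0, 0.0025, 0, 0, 0], [0, 0, 0.005, 0, 0, 0], [0, 0, 0.005, 0, 0, 0]]
  ]
}}

```text
clock: 22.9
tool_pos: [0.6171, 0.0408, 0.0038]
orientation: [-180.0, -0.0, 179.9]
force: [-1.3, 0.0, -1.9]
opening: 0.0769
gripper_force: 30.0
```

In the tool's units: 0.3 cm / 60 = 0.005, 0.15 cm / 60 = 0.0025.

Call:
{"fn": "send_rows", "kwargs": {
  "plan": [
    [[0, 0, 0.0025, 0, 0, 0], [0, 0, 0.005, 0, 0, 0], [0, 0, 0.005, 0, 0, 0]]
  ]
}}

```text
clock: 23.15
tool_pos: [0.6171, 0.0409, 0.0008]
orientation: [-180.0, -0.0, 179.9]
force: [0.1, 0.1, -2.2]
opening: 0.0767
gripper_force: 30.0
```

In the tool's units: 0.3 cm / 60 = 0.005, 0.15 cm / 60 = 0.0025.

Call:
{"fn": "send_rows", "kwargs": {
  "plan": [
    [[0, 0, 0.0025, 0, 0, 0], [0, 0, 0.005, 0, 0, 0], [0, 0, 0.005, 0, 0, 0]]
  ]
}}

```text
clock: 23.4
tool_pos: [0.6171, 0.0409, -0.0022]
orientation: [-180.0, -0.0, 179.9]
force: [0.2, 0.5, -1.1]
opening: 0.077
gripper_force: 30.0
```

In the tool's units: 0.3 cm / 60 = 0.005, 0.15 cm / 60 = 0.0025.

Call:
{"fn": "send_rows", "kwargs": {
  "plan": [
    [[0, 0, 0.0025, 0, 0, 0], [0, 0, 0.005, 0, 0, 0], [0, 0, 0.005, 0, 0, 0]]
  ]
}}

```text
clock: 23.65
tool_pos: [0.6171, 0.0408, -0.0052]
orientation: [-180.0, -0.0, 179.9]
force: [0.8, -0.2, -1.1]
opening: 0.077
gripper_force: 30.0
```

In the tool's units: 0.3 cm / 60 = 0.005, 0.15 cm / 60 = 0.0025.

Call:
{"fn": "send_rows", "kwargs": {
  "plan": [
    [[0, 0, 0.0025, 0, 0, 0], [0, 0, 0.005, 0, 0, 0], [0, 0, 0.005, 0, 0, 0]]
  ]
}}

```text
clock: 23.9
tool_pos: [0.6184, 0.041, -0.0064]
orientation: [-180.0, 0.1, 180.0]
force: [-2.1, -0.3, 8.1]
opening: 0.077
gripper_force: 30.0
```

In the tool's units: 0.3 cm / 60 = 0.005, 0.15 cm / 60 = 0.0025.

Call:
{"fn": "send_rows", "kwargs": {
  "plan": [
    [[0, 0, 0.0025, 0, 0, 0], [0, 0, 0.005, 0, 0, 0], [0, 0, 0.005, 0, 0, 0]]
  ]
}}

```text
clock: 24.15
tool_pos: [0.6194, 0.0419, -0.0083]
orientation: [179.9, 0.2, -180.0]
force: [-4.1, 3.1, 13.3]
opening: 0.0765
gripper_force: 30.0
```

```bash
python3 - <<'E'
from h import *
b=snap('scene');print(brown(b)); w=snap('wrist')
H,S,V=cv2.split(cv2.cvtColor(w['img'],cv2.COLOR_RGB2HSV))
n,l,st,c=cv2.connectedComponentsWithStats(((H>5)&(H<20)&(S>110)&(V>80)).astype(np.uint8))
print([(st[i].tolist(),c[i].round(1).tolist()) for i in range(1,n) if st[i,4]>200])
print(ctrl.get_obs()['joint_pos'],proj(b,[.618,.0415,.0585]))
E
```

```text
[([429.5, 149.9], [418, 143, 23, 15, 277], [0.57, -0.14, 0.098]), ([368.8, 173.6], [358, 166, 21, 16, 196], [0.571, 0.067, 0.098]), ([249.4, 235.3], [236, 224, 28, 24, 538], [0.53, 0.435, 0.098])]
[([248, 199, 138, 61, 5519], [319.0, 237.4]), ([253, 287, 132, 31, 3246], [320.4, 299.3])]
[ 2.18909988e+01  2.64066744e+01 -1.98005353e+01  5.34565373e-02
 -4.35481760e+01 -1.11916005e+02] [366.39902405 170.29732907]
```

In the tool's units: 0.3 cm / 60 = 0.005, 0.15 cm / 60 = 0.0025.

Call:
{"fn": "send_rows", "kwargs": {
  "plan": [
    [[0, 0, 0.0025, 0, 0, 0], [0, 0, 0.005, 0, 0, 0], [0, 0, 0.005, 0, 0, 0]]
  ]
}}

```text
clock: 24.5
tool_pos: [0.6198, 0.0427, -0.0113]
orientation: [179.9, 0.3, -180.0]
force: [-3.4, 6.0, 13.7]
opening: 0.0748
gripper_force: 30.0
```

Call:
{"fn": "send_rows", "kwargs": {
  "plan": [
    [[0, 0, 0.0017, 0, 0, 0], [0, 0, 0.0033, 0, 0, 0], [0, 0, 0.0033, 0, 0, 0]]
  ]
}}

```text
clock: 24.75
tool_pos: [0.6201, 0.0431, -0.0132]
orientation: [179.9, 0.3, -180.0]
force: [-2.0, 8.2, 12.6]
opening: 0.074
gripper_force: 30.0
```

The tin is turning back upright: the opening has shrunk from 77 to 74 mm at a steady 13 N. I'll continue.

In the tool's units: 0.2 cm / 60 = 0.0033, 0.1 cm / 60 = 0.0017.

Call:
{"fn": "send_rows", "kwargs": {
  "plan": [
    [[0, 0, 0.0017, 0, 0, 0], [0, 0, 0.0033, 0, 0, 0], [0, 0, 0.0033, 0, 0, 0]]
  ]
}}

```text
clock: 25.0
tool_pos: [0.6203, 0.0432, -0.0153]
orientation: [179.9, 0.4, -180.0]
force: [-2.6, 8.1, 11.4]
opening: 0.0732
gripper_force: 30.0
```

In the tool's units: 0.2 cm / 60 = 0.0033, 0.1 cm / 60 = 0.0017.

Call:
{"fn": "send_rows", "kwargs": {
  "plan": [
    [[0, 0, 0.0017, 0, 0, 0], [0, 0, 0.0033, 0, 0, 0], [0, 0, 0.0033, 0, 0, 0]]
  ]
}}

```text
clock: 25.25
tool_pos: [0.6205, 0.0432, -0.0173]
orientation: [179.9, 0.4, -180.0]
force: [-0.1, 7.6, 11.3]
opening: 0.0725
gripper_force: 30.0
```

Call:
{"fn": "send_rows", "kwargs": {
  "plan": [
    [[0, 0, 0, 0, 0, 0], [0, 0, 0, 0, 0, 0], [0, 0, 0, 0, 0, 0], [0, 0, 0, 0, 0, 0], [0, 0, 0, 0, 0, 0], [0, 0, 0, 0, 0, 0]]
  ],
  "fingers": 0.92
}}

```text
clock: 25.75
tool_pos: [0.6171, 0.0406, -0.0201]
orientation: [-180.0, -0.0, 179.9]
force: [0.1, 0.2, -0.3]
opening: 0.0807
gripper_force: 0.0
```

Call:
{"fn": "send_rows", "kwargs": {
  "plan": [
    [[0, 0, -0.0083, 0, 0, 0], [0, 0, -0.025, 0, 0, 0], [0, 0, -0.05, 0, 0, 0], [0, 0, -0.1, 0, 0, 0], [0, 0, -0.1583, 0, 0, 0], [0, 0, -0.2167, 0, 0, 0], [0, 0, -0.2333, 0, 0, 0], [0, 0, -0.2333, 0, 0, 0]]
  ]
}}

```text
clock: 26.42
tool_pos: [0.6199, 0.0415, 0.1257]
orientation: [179.9, 0.5, 180.0]
force: [0.8, 0.9, -0.9]
opening: 0.0807
gripper_force: 0.0
```

```bash
python3 - <<'E'
from h import *
b=snap('scene');w=snap('wrist');print(brown(b),proj(b,[.618,.0415,.0585]));o=ctrl.get_obs();print(o['tool_pos'],o['force'],o['opening'])
H,S,V=cv2.split(cv2.cvtColor(w['img'],cv2.COLOR_RGB2HSV))
n,l,st,c=cv2.connectedComponentsWithStats(((H>5)&(H<20)&(S>110)&(V>80)).astype(np.uint8))
print([(st[i].tolist(),ray(w,*c[i],.0585).round(3)) for i in range(1,n) if st[i,4]>200])
E
```

```text
[([429.5, 149.7], [418, 143, 23, 15, 272], [0.571, -0.14, 0.098]), ([364.5, 172.6], [354, 165, 22, 17, 299], [0.58, 0.076, 0.098]), ([249.4, 235.1], [236, 223, 28, 25, 533], [0.53, 0.434, 0.098])] [366.39902405 170.29732907]
[0.61747733 0.0410296  0.12141235] [0.0385294  0.61316062 0.17221624] 0.08060233155884901
[([31, 113, 93, 88, 6316], array([ 0.577, -0.177,  0.058])), ([292, 160, 71, 71, 3939], array([0.613, 0.045, 0.058]))]
```

The tin stands upright in the tray at (0.613, 0.045), with its lid showing as a round 71×71 px disc. Now the right-hand tin.

In the tool's units: -18.5 cm / 60 = -0.3083, 4.5 cm / 60 = 0.075.

Call:
{"fn": "send_rows", "kwargs": {
  "plan": [
    [[0.0083, -0.0333, -0.0083, 0, 0, 0], [0.02, -0.0833, -0.0083, 0, 0, 0], [0.0333, -0.1417, -0.0083, 0, 0, 0], [0.05, -0.2, -0.0083, 0, 0, 0], [0.0633, -0.2583, -0.0083, 0, 0, 0], [0.0717, -0.2967, -0.0083, 0, 0, 0], [0.075, -0.3083, -0.0083, 0, 0, 0], [0.075, -0.3083, -0.0083, 0, 0, 0]]
  ],
  "fingers": 1
}}

```text
clock: 27.18
tool_pos: [0.5707, -0.1458, 0.1241]
orientation: [-180.0, -0.1, 179.8]
force: [-0.9, 1.1, 0.1]
opening: 0.0876
gripper_force: 0.0
```

Call:
{"fn": "send_rows", "kwargs": {
  "plan": [
    [[0, 0, 0, 0, 0, 0], [0, 0, 0, 0, 0, 0], [0, 0, 0, 0, 0, 0]]
  ]
}}

```text
clock: 27.43
tool_pos: [0.5723, -0.143, 0.1248]
orientation: [180.0, -0.0, -180.0]
force: [0.5, -0.2, 0.5]
opening: 0.0876
gripper_force: 0.0
```

```bash
python3 - <<'E'
from h import *
w=snap('wrist');o=ctrl.get_obs();T=o['tool_pos'];print(T,o['orientation'],o['opening'])
H,S,V=cv2.split(cv2.cvtColor(w['img'],cv2.COLOR_RGB2HSV))
n,l,st,c=cv2.connectedComponentsWithStats(((H>5)&(H<20)&(S>110)&(V>80)).astype(np.uint8))
print([(st[i].tolist(),ray(w,st[i,0]+st[i,2]/2,200,.098).round(3)) for i in range(1,n) if st[i,4]>200])
E
```

```text
[ 0.57234022 -0.14300554  0.12495234] [ 1.79997476e+02 -1.86651917e-02 -1.79986122e+02] 0.08786505815258205
[([277, 173, 84, 79, 5220], array([ 0.56 , -0.146,  0.098])), ([482, 208, 65, 23, 1054], array([0.56 , 0.009, 0.098]))]
```

In the tool's units: 8.8 cm / 60 = 0.1467, -0.25 cm / 60 = -0.0042.

Call:
{"fn": "send_rows", "kwargs": {
  "plan": [
    [[0, -0.0042, 0.025, 0, 0, 0], [0, -0.0042, 0.0583, 0, 0, 0], [0, -0.0042, 0.0917, 0, 0, 0], [0, -0.0042, 0.12, 0, 0, 0], [0, -0.0042, 0.1367, 0, 0, 0], [0, -0.0042, 0.1467, 0, 0, 0], [0, -0.0042, 0.1467, 0, 0, 0]]
  ]
}}

```text
clock: 28.07
tool_pos: [0.5716, -0.1461, 0.0361]
orientation: [-180.0, -0.1, 180.0]
force: [-1.0, 0.0, -0.0]
opening: 0.0872
gripper_force: 0.0
```

Call:
{"fn": "send_rows", "kwargs": {
  "plan": [
    [[0, 0, 0, 0, 0, 0], [0, 0, 0, 0, 0, 0], [0, 0, 0, 0, 0, 0], [0, 0, 0, 0, 0, 0], [0, 0, 0, 0, 0, 0], [0, 0, 0, 0, 0, 0]]
  ],
  "fingers": 0
}}

```text
clock: 28.57
tool_pos: [0.5728, -0.1465, 0.0382]
orientation: [180.0, 0.1, 179.9]
force: [0.0, 1.8, 5.4]
opening: 0.069
gripper_force: 30.0
```

In the tool's units: -4 cm / 60 = -0.0667, -3.2 cm / 60 = -0.0533.

Call:
{"fn": "send_rows", "kwargs": {
  "plan": [
    [[0, 0, -0.005, 0, 0, 0], [0, 0, -0.0133, 0, 0, 0], [0, 0, -0.025, 0, 0, 0], [0, 0, -0.0383, 0, 0, 0], [0, 0, -0.0533, 0, 0, 0], [0, 0, -0.0667, 0, 0, 0], [0, 0, -0.0667, 0, 0, 0]]
  ]
}}

```text
clock: 29.15
tool_pos: [0.5735, -0.1467, 0.0796]
orientation: [-180.0, 0.2, 180.0]
force: [-0.2, -1.2, -2.0]
opening: 0.0692
gripper_force: 30.0
```

```bash
python3 - <<'E'
from h import *
o=ctrl.get_obs();print(o['tool_pos'],o['force'],o['opening'],[q[:2] for q in brown(snap('scene'))])
E
```

```text
[ 0.57347713 -0.1466503   0.07962579] [-0.1803598  -1.21409528 -1.985189  ] 0.06918483113819107 [([436.2, 140.1], [426, 132, 19, 15, 176]), ([364.6, 172.7], [353, 165, 23, 17, 304]), ([249.4, 235.1], [236, 223, 28, 25, 536])]
```

In the tool's units: 18.7 cm / 60 = 0.3117, 7.2 cm / 60 = 0.12.

Call:
{"fn": "send_rows", "kwargs": {
  "plan": [
    [[0.005, 0.0167, -0.0083, 0, 0, 0], [0.0167, 0.05, -0.0083, 0, 0, 0], [0.0367, 0.1, -0.0083, 0, 0, 0], [0.06, 0.1583, -0.0083, 0, 0, 0], [0.0833, 0.2167, -0.0083, 0, 0, 0], [0.1033, 0.2667, -0.0083, 0, 0, 0], [0.1167, 0.3, -0.0083, 0, 0, 0], [0.12, 0.3117, -0.0083, 0, 0, 0]]
  ]
}}

```text
clock: 29.87
tool_pos: [0.4987, 0.0431, 0.0823]
orientation: [180.0, -0.0, -179.9]
force: [-0.4, -1.0, -1.6]
opening: 0.0691
gripper_force: 30.0
```

In the tool's units: 6.4 cm / 60 = 0.1067, 5.8 cm / 60 = 0.0967.

Call:
{"fn": "send_rows", "kwargs": {
  "plan": [
    [[0, 0, 0, 0, 0, 0], [0, 0, 0.0133, 0, 0, 0], [0, 0, 0.0333, 0, 0, 0], [0, 0, 0.0567, 0, 0, 0], [0, 0, 0.08, 0, 0, 0], [0, 0, 0.0967, 0, 0, 0], [0, 0, 0.1067, 0, 0, 0], [0, 0, 0.1067, 0, 0, 0]]
  ]
}}

```text
clock: 30.53
tool_pos: [0.4994, 0.0395, 0.0165]
orientation: [-179.9, -0.2, 179.9]
force: [-0.0, -0.3, -1.6]
opening: 0.069
gripper_force: 30.0
```

Call:
{"fn": "send_rows", "kwargs": {
  "plan": [
    [[0, 0, 0.005, 0, 0, 0], [0, 0, 0.01, 0, 0, 0], [0, 0, 0.015, 0, 0, 0], [0, 0, 0.015, 0, 0, 0]]
  ]
}}

```text
clock: 30.87
tool_pos: [0.5002, 0.0405, 0.009]
orientation: [180.0, -0.0, 179.9]
force: [-0.3, -0.6, -2.4]
opening: 0.0688
gripper_force: 30.0
```

In the tool's units: 0.4 cm / 60 = 0.0067, 0.2 cm / 60 = 0.0033.

Call:
{"fn": "send_rows", "kwargs": {
  "plan": [
    [[0, 0, 0.0033, 0, 0, 0], [0, 0, 0.0067, 0, 0, 0], [0, 0, 0.0067, 0, 0, 0]]
  ]
}}

```text
clock: 31.12
tool_pos: [0.5001, 0.0406, 0.005]
orientation: [-180.0, -0.0, 179.9]
force: [-0.4, 0.1, -1.7]
opening: 0.0691
gripper_force: 30.0
```

In the tool's units: 0.4 cm / 60 = 0.0067, 0.2 cm / 60 = 0.0033.

Call:
{"fn": "send_rows", "kwargs": {
  "plan": [
    [[0, 0, 0.0033, 0, 0, 0], [0, 0, 0.0067, 0, 0, 0], [0, 0, 0.0067, 0, 0, 0]]
  ]
}}

```text
clock: 31.37
tool_pos: [0.5001, 0.0405, 0.0008]
orientation: [-180.0, -0.0, 179.9]
force: [0.4, 0.5, -1.6]
opening: 0.0694
gripper_force: 30.0
```

In the tool's units: 0.2 cm / 60 = 0.0033, 0.1 cm / 60 = 0.0017.

Call:
{"fn": "send_rows", "kwargs": {
  "plan": [
    [[0, 0, 0.0017, 0, 0, 0], [0, 0, 0.0033, 0, 0, 0], [0, 0, 0.0033, 0, 0, 0]]
  ]
}}

```text
clock: 31.62
tool_pos: [0.5002, 0.0405, -0.001]
orientation: [-180.0, -0.0, 179.9]
force: [-0.4, 0.3, -1.9]
opening: 0.0694
gripper_force: 30.0
```

In the tool's units: 0.2 cm / 60 = 0.0033, 0.1 cm / 60 = 0.0017.

Call:
{"fn": "send_rows", "kwargs": {
  "plan": [
    [[0, 0, 0.0017, 0, 0, 0], [0, 0, 0.0033, 0, 0, 0], [0, 0, 0.0033, 0, 0, 0]]
  ]
}}

```text
clock: 31.87
tool_pos: [0.5006, 0.0405, -0.0025]
orientation: [-180.0, 0.0, 180.0]
force: [-1.2, 0.5, 2.7]
opening: 0.0693
gripper_force: 30.0
```

In the tool's units: 0.15 cm / 60 = 0.0025, 0.1 cm / 60 = 0.0017.

Call:
{"fn": "send_rows", "kwargs": {
  "plan": [
    [[0, 0, 0.0017, 0, 0, 0], [0, 0, 0.0025, 0, 0, 0], [0, 0, 0.0025, 0, 0, 0]]
  ]
}}

```text
clock: 32.12
tool_pos: [0.5009, 0.0405, -0.0028]
orientation: [180.0, 0.1, 180.0]
force: [-5.6, -0.7, 16.7]
opening: 0.0693
gripper_force: 30.0
```

Floor contact. Releasing.

In the tool's units: -0.1 cm / 60 = -0.0017.

Call:
{"fn": "send_rows", "kwargs": {
  "plan": [
    [[0, 0, -0.0017, 0, 0, 0], [0, 0, -0.0017, 0, 0, 0], [0, 0, -0.0017, 0, 0, 0], [0, 0, -0.0017, 0, 0, 0], [0, 0, -0.0017, 0, 0, 0], [0, 0, -0.0017, 0, 0, 0]]
  ],
  "fingers": 0.92
}}

```text
clock: 32.62
tool_pos: [0.5002, 0.0405, -0.0035]
orientation: [-180.0, -0.0, 179.9]
force: [0.2, -0.6, -0.5]
opening: 0.0805
gripper_force: 0.0
```

In the tool's units: -14 cm / 60 = -0.2333, -13 cm / 60 = -0.2167.

Call:
{"fn": "send_rows", "kwargs": {
  "plan": [
    [[0, 0, -0.0083, 0, 0, 0], [0, 0, -0.025, 0, 0, 0], [0, 0, -0.05, 0, 0, 0], [0, 0, -0.1, 0, 0, 0], [0, 0, -0.1583, 0, 0, 0], [0, 0, -0.2167, 0, 0, 0], [0, 0, -0.2333, 0, 0, 0], [0, 0, -0.2333, 0, 0, 0]]
  ]
}}

```text
clock: 33.28
tool_pos: [0.5025, 0.0413, 0.1407]
orientation: [179.9, 0.4, 180.0]
force: [0.8, -0.3, -0.8]
opening: 0.0806
gripper_force: 0.0
```

In the tool's units: -27 cm / 60 = -0.45, -24 cm / 60 = -0.4.

Call:
{"fn": "send_rows", "kwargs": {
  "plan": [
    [[0, -0.0667, 0, 0, 0, 0], [0, -0.1333, 0, 0, 0, 0], [0, -0.2, 0, 0, 0, 0], [0, -0.2667, 0, 0, 0, 0], [0, -0.3333, 0, 0, 0, 0], [0, -0.4, 0, 0, 0, 0], [0, -0.45, 0, 0, 0, 0], [0, -0.45, 0, 0, 0, 0]]
  ]
}}

```text
clock: 33.95
tool_pos: [0.4989, -0.2337, 0.1354]
orientation: [-180.0, -0.1, 179.7]
force: [0.7, 0.5, -0.2]
opening: 0.0807
gripper_force: 0.0
```

```bash
python3 - <<'E'
from h import *
a=snap('top');b=snap('scene')
for s in(a,b):
    for q in brown(s): print(q[0],q[1],ray(s,*q[0],.0585).round(3))
A=cv2.resize(a['img'][150:265,200:460,::-1],(780,345),interpolation=cv2.INTER_CUBIC)
B=cv2.resize(b['img'][130:270,180:460,::-1],(500,250),interpolation=cv2.INTER_CUBIC); B=cv2.copyMakeBorder(B,0,0,0,280,0)
cv2.imwrite('pics/end.png',np.vstack([A,B]))
E
```

```text
[368.9, 188.6] [358, 179, 22, 20, 338] [0.615 0.045 0.058]
[238.6, 216.5] [228, 206, 22, 22, 393] [0.537 0.434 0.058]
[371.6, 226.8] [361, 217, 22, 20, 353] [0.501 0.04  0.058]
[364.4, 172.6] [353, 165, 23, 17, 302] [0.613 0.052 0.058]
[389.0, 197.9] [377, 190, 24, 17, 334] [0.498 0.045 0.058]
[249.4, 235.1] [236, 223, 28, 25, 531] [0.56  0.426 0.058]
```

View pics/end.png

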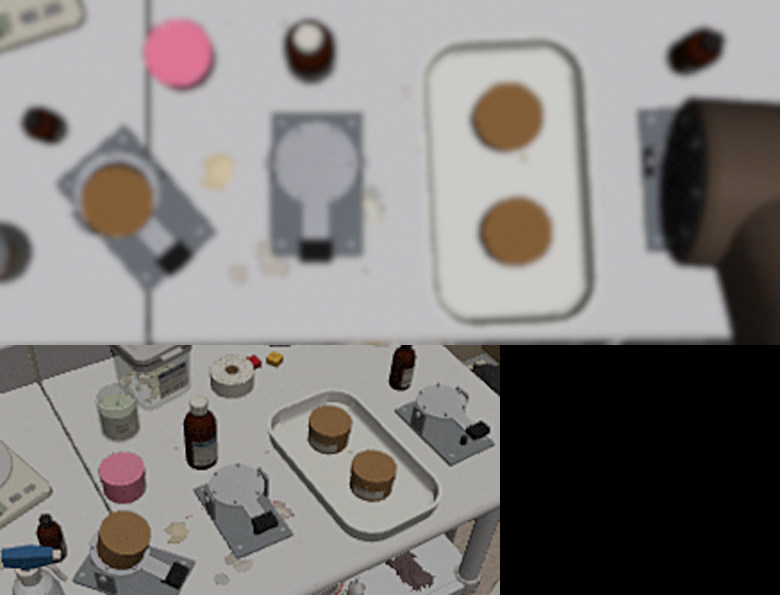

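Both sound tins stand upright on the tray floor, at crop pixels (508,117) and (516,231). The rattler sits in its tipped left pan at (117,200), and the bottles haven't moved. Handing in.

```bash
python3 -c "
from plant import ctrl; print(ctrl.close_job())"
```

```text
the job is handed in; nothing more can be done
None
```

I handed the job in at about 34 s of the 72 s limit, no verdict shown: the rattler (left stand) is in its tipped pan and both sound tins stand upright in the tray, though one leaned in the gripper after hitting the tray wall and I set it straight again.

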